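# Snap the spring clip onto the axle groove with the fork tool

### The arm

A 7-joint arm with a two-finger parallel gripper is mounted at the origin on the work surface; the furniture and walls round the work are solid. World frame = base frame: x ahead of the robot, y to its left, z up, the work surface at z = 0. Lengths are in m, angles in rad, forces in N, time in s.
With the tool pointing down it reaches from about 0.4 to 0.85 m from the base axis. Payload 10.4 kg.
Tool frame: the origin (TCP) lies at the very end of the fingers, on their centre line; the grasp point (between the pads) lies 19 mm behind it (manip.grip_depth is the distance from the TCP to the grasp point, in m); z points along the fingers, y is the direction in which the jaws open and shut (so a half turn about z gives the same grasp; the last joint's range is limited). The gripper opens to 85 mm and grips with 20 to 120 N. Pads are 22 mm wide; open, the fingers measure 114 mm over their backs; the gripper's body (76 mm by 85 mm) begins 54 mm behind the grasp point. The pads swing forward as they close: fully open they stand 13 mm farther back than shut.
Start: joints at [-1.219, 0.332, -0.065, 1.46, 0.022, 1.35, -0.088], TCP at [0.229, 0.582, 0.231] pointing down, gripper open.
Joint ranges: [-2.6, 2.6], [-0.5, 2.12], [-1.47, 1.34], [0.16, 2.42], [-1.27, 4.41], [0.06, 2.06], [-2.6, 2.6]. Speed limits (rad/s): [2.22, 2.22, 2.79, 2.79, 3.14, 3.14, 3.14].

### API

Orientations are given as a unit quaternion [x, y, z, w].
In Python, from workcell import manip gives the robot as it stands.
- The arm moves only by the tool step_arm, never from a script. Its argument "motion" is a list of rows, each a list of 6 numbers: the shift along the tool's x, y, z in mm, then the turn, a rotation vector about the tool's x, y, z in degrees. A call has 1 to 20 rows; each row shifts and turns the pose as measured when the row begins, along the tool's axes as they then stand; what a row does not reach is not made up. A row lasts 1/8 s, in which the tool goes at most 62.5 mm and 10.7 degrees, less where a joint would pass 70% of its speed; a pose out of reach is approached as far as the arm can. A call with a gripper value outside its range is refused whole. "jaw" is the finger opening in mm, from 0 to 85.4, set as the call begins (left out, the last holds). The fingers move at their own pace and stop on an object; "force" is the grip in N (left out, the last holds). Time passes only in rows, so rows that do not move let the fingers close. It gives the time, the measured TCP pose, the force and the opening at its end, in the units of the state.
- manip.get_obs(): the state, without advancing time (a new reading comes with each control period).
- manip.camera(name): name is "side" or "top" or "wrist"; returns the picture (384x512x3 uint8, blue, green, red); there is no depth.
- manip.camera_info(name): a dict with "camera_matrix" (3x3 intrinsics, pixels), "k1" (the pictures are not rectified: a ray, as slopes to the right and down, at radius r is drawn at 1 + k1 r^2 times it, then the intrinsics apply), "R" (3x3) and "t" (3): a world point X has camera coordinates R X + t. Camera axes: x right, y down, z forward; pixel columns grow to the right and rows downward; lengths in m; the calibration is good to about 2 mm. A picture is of the moment at which its call begins: read the wrist's pose just before it. camera_info takes no time and is no camera call; for the wrist camera it gives the pose at the moment of the call.
- manip.hand_in(): hands the job in, once; it reports no verdict.
The state is a dict: "clock": time; "joint_pos": joint angles; "joint_velocities": joint speeds; "tau": joint torques, N m; "position": TCP position; "ee_rot": TCP orientation; "ft_force": force on the tool from outside, world axes, zero at the start; "torque": the same for the moment, N m; "grip_width": opening from 0.0 (shut) to 1.0 (fully open).
Only numpy, scipy, OpenCV 4.12 (cv2) and the standard library are available. Lean on these libraries where they do the work, as an engineer would, in place of code of your own. Each camera call takes 0.05 s, during which the arm holds its last target.

### The job

Take the fork tool from its wooden cradle and use it to push the spring clip down the sloping deck of the jig, sideways onto the groove of the axle, until it snaps fully home. The deck and axle give on a spring: push firmly but gently, feel for the snap and stop there, for they must never be driven back more than 26 mm, and do not touch the clip with the gripper. Then lay the fork back in its cradle as it lay before, and leave everything else on the bench where it is.

Things in the scene. Friction and masses are not known exactly. Their poses are not given: they have to be found in the camera images.
- fork: Fork tool, 165 mm long, 140 g. Wooden handle 90 long, 22 wide, 22 high; thin steel neck; flat two-tined steel fork. Origin: middle of the handle's underside; x along the handle to the tines, z up. Handle: x -45 to 45, z 0 to 22; the tool is centred on y = 0; the fork's mid-plane is z = 2, 9 mm below the handle's axis. Grip the handle at its middle, across its width.
- fork_tip (a point): Point midway between the tips of the fork's tines (fork frame 120, 0, 2 mm). The fork is 10 thick (z -3 to 7) and 48 wide; tines 13 wide, from x = 85 to 120, with a 22 wide slot between.
- cradle: Fixed plywood cradle: base 160 x 70 x 8 mm, two saddles with flared cheeks up to 68 mm above the bench. Origin: on the bench under the middle of the lying fork's handle; x towards its tines, z up. Saddles, 8 mm thick, at x = -36 (under the handle, 23 wide at its bottom) and x = 59 (under the neck); between them the handle is free, 32 mm above the base.
- cradle_seat (a point): Where the fork's origin is when it lies in the cradle, fork x along cradle x (40 mm above the bench).
- clip: Flat steel spring clip, 12 mm thick: back bar 66 wide (x -34 to -20), tail 16 wide behind it (x -53 to -34), two sprung jaws forward to x = 16 with a 17 mm mouth. Origin: underside, middle of the bore; x out of the mouth towards the axle, z normal to the flat. Lies on the jig's deck between two low rails (4 mm play each side), bore 52 mm up the slope from the axle.
- clip_bore (a point): Middle of the clip's bore at half thickness (clip frame 0, 0, 6 mm). The fork's slot goes over the clip's tail (3 mm play each side) and the tine tips push on the shoulders of the back bar (clip x = -34). The jaws open at some 6 to 10 N of push (it varies) and snap shut once the axle is in the bore.
- axle (a point): The axle, square on the jig's sloping deck and one piece with it. Point: axle axis at the deck surface. z along the axle (leans 20 degrees, away from the deck's high end), x down the slope: the clip is pushed along +x. Groove 24 mm diameter, z 0 to 18; collar 35 mm above it; top z = 45. Deck: plane z = 0, 84 wide, x -112 (high end, 123 mm above the bench) to 28.
- groove (a point): Middle of the groove (axle frame 0, 0, 6 mm): clip_bore coincides with it when the clip is home. The deck's rails stand 8 mm high at y = +-40, x -108 to -46 (axle frame). Behind the deck's high end there is only the jig's flat bed, 18 mm high.
- carriage (a joint): How far the deck with the axle has been pushed down its sloping way (m, along axle x); 0 at rest. A spring holds it: it starts to move at about 2 N, yields about 2.5 mm per further newton (so roughly 10 to 21 mm before the clip snaps), springs back when released, and must not be pushed past 0.026 (about 12 N). At the snap the push drops by 3 N or more.
- oil_bottle: Bystander, fixed: small oil bottle with spout, 45 mm across, 138 high, origin at its foot.
- spray_green: Bystander, fixed: aerosol can with green cap, 52 mm across, 171 high, origin at its foot.
- weight_1: Bystander: brass check weight, 29 mm across, 46 high, origin at its foot; stands between jig and cradle.
- eraser: Bystander: eraser, 23 x 55 x 15 mm, origin under its middle.
- spanner: Bystander, fixed: flat open spanner, 34 x 208 x 8 mm, origin under its middle.
- tape_dispenser: Bystander, fixed: desk tape dispenser, 62 x 160 x 98 mm, origin under its middle.
- jog_block: Bystander: rubber-faced wooden block, 51 x 110 x 50 mm, origin under its middle.
- glue_stick: Bystander: glue stick standing on its base, 24 mm across, 86 high, origin at its foot.
- tape_roll: Bystander, fixed: roll of brown tape lying flat, 104 mm across, 48 high, origin under its middle.
Things that resemble listed ones, but are neither listed nor needed, are in the scene too. There is more than one size of the clip; the job needs the smaller.

How it is judged:
By the outcome, as a careful person would: the job done as asked, in the order asked, and still so for the second after the job is handed in, with the robot touching nothing.
It also fails if it takes over 61 s, if anything falls off the work surface, if the arm or the gripper's body presses on something with over 40 N, if the wrist force passes 120 N, or if a joint passes its speed limit or range.

## Working session

There is one attempt and no reset: what is moved stays moved. The work goes in short steps, Python scripts to look and compute and a tool call to move; the robot and the scene stay as the last step left them, time stands still between calls to the robot, and variables do not carry over. Pictures are saved under pics/ and viewed, and the job is handed in when it is done.

Besides the shell and the picture viewer there is one more tool, called after "Call:" in YAML: its name, and indented under it one key for each argument. step_arm: Moves the arm, as the interface text tells. Its arguments: {"type":"object","properties":{"motion":{"type":"array"},"jaw":{"type":"number"},"force":{"type":"number"}},"required":["motion"]}

```bash
ls; mkdir -p pics; python3 - <<'E'
from workcell import manip
import cv2
o=manip.get_obs(); print(o)
for n in ["side","top","wrist"]:
    i=manip.camera_info(n); print(n,i)
    cv2.imwrite(f"pics/a_{n}.png",manip.camera(n))
E
```

```text
pics
{'clock': 0.0, 'joint_pos': array([-1.21859434,  0.33289469, -0.06470526,  1.46093303,  0.02159935,
        1.34989638, -0.08846108]), 'joint_velocities': array([ 1.65684547e-03, -2.37852322e-05,  9.47116914e-04, -2.19858133e-03,
        1.05214716e-04, -1.99238001e-03, -2.84727612e-04]), 'tau': array([-3.32526934e-04, -6.25441718e+01,  4.89502237e-02, -3.91594577e+01,
        1.61654188e-02,  9.98968579e-03,  2.39245594e-05]), 'position': array([0.22867074, 0.58126595, 0.23050565]), 'ee_rot': array([ 1.86274261e-01,  9.82497524e-01, -7.10613681e-04, -1.02474811e-04]), 'ft_force': array([-0.76571004,  0.24505669, -0.23032306]), 'torque': array([0.02313154, 0.0119831 , 0.02770665]), 'grip_width': 0.9977823130169192}
side {'camera_matrix': array([[419.65121997,   0.        , 258.55479522],
       [  0.        , 419.65121997, 186.93722205],
       [  0.        ,   0.        ,   1.        ]]), 'k1': -0.08834562882611703, 'R': array([[ 0.99190945, -0.1260976 , -0.01466436],
       [-0.09441727, -0.65557806, -0.74920143],
       [ 0.08485887,  0.74452455, -0.66217986]]), 't': array([-
[... 157 characters left out ...]
4048],
       [  0.        ,   0.        ,   1.        ]]), 'k1': 0.0037156598498519285, 'R': array([[-0.00462761, -0.99970137, -0.02399484],
       [-0.99026695,  0.00791915, -0.13895561],
       [ 0.13910413,  0.02311826, -0.99000787]]), 't': array([0.11575751, 0.47513044, 1.36318808])}
wrist {'camera_matrix': array([[296.63762963,   0.        , 250.25524983],
       [  0.        , 296.63762963, 197.76304282],
       [  0.        ,   0.        ,   1.        ]]), 'k1': -0.04708079150460535, 'R': array([[ 0.36684194,  0.93028127, -0.00193892],
       [ 0.88745769, -0.34932851,  0.3006467 ],
       [ 0.27900868, -0.11201053, -0.95373361]]), 't': array([-0.62295964, -0.03881202,  0.38056081])}
```

View pics/a_side.png

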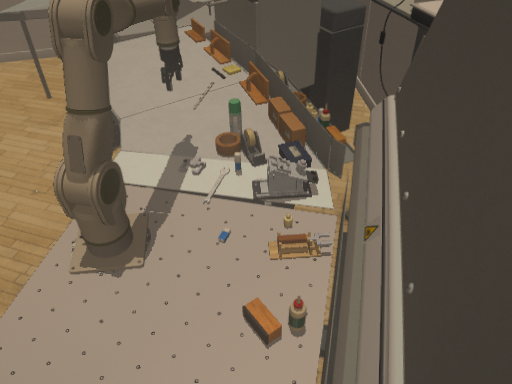

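View pics/a_top.png

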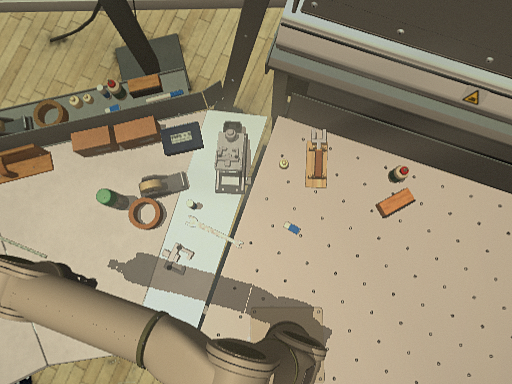

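View pics/a_wrist.png

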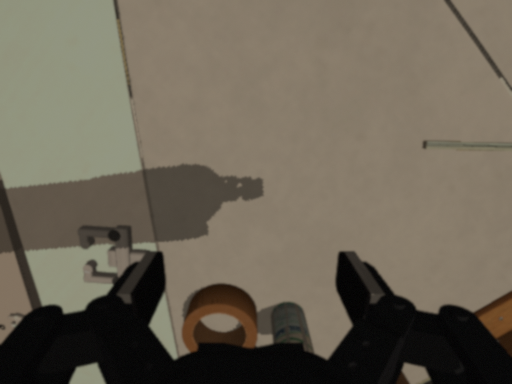

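The side and top views show the cradle (top ≈317,155), the jig (top ≈232,155) and the decoy larger clip (top ≈180,257). I'll enlarge the cradle and jig.

```bash
cat > h.py <<'E'
import numpy as np, cv2
from scipy.spatial.transform import Rotation as Ro
from scipy.optimize import least_squares
def proj(info,X):
    X=np.atleast_2d(X); c=X@np.array(info["R"]).T+info["t"]; s=c[:,:2]/c[:,2:]
    r2=(s**2).sum(1,keepdims=True); s=s*(1+info["k1"]*r2); K=info["camera_matrix"]
    return s@K[:2,:2].T+K[:2,2]
def ray(info,uv):
    K=info["camera_matrix"]; uv=np.atleast_2d(np.array(uv,float))
    u=cv2.undistortPoints(uv.reshape(-1,1,2),K,np.array([info["k1"],0,0,0.])).reshape(-1,2)
    d=np.c_[u,np.ones(len(u))]@np.array(info["R"]); C=-np.array(info["R"]).T@info["t"]
    return C,d
def onz(info,uv,z):
    C,d=ray(info,uv); s=(np.array(z)-C[2])/d[:,2]; return C+d*s[:,None]
def crop(src,dst,x0,y0,x1,y1,f):
    im=cv2.imread(src) if isinstance(src,str) else src
    cv2.imwrite(dst,cv2.resize(im[y0:y1,x0:x1],None,fx=f,fy=f,interpolation=cv2.INTER_CUBIC))
E
python3 - <<'E'
from h import *
crop("pics/a_top.png","pics/b_topcr.png",180,110,340,200,5)
crop("pics/a_side.png","pics/b_sidecr.png",240,145,340,265,5)
E
```

```text
(no output)
```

View pics/b_topcr.png

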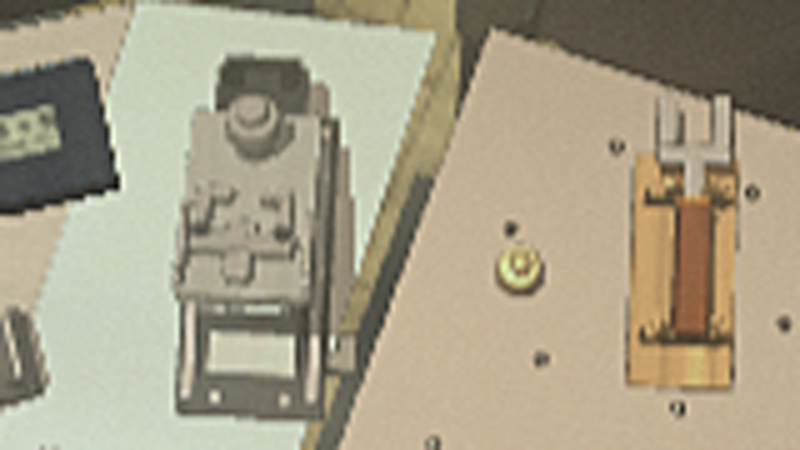

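View pics/b_sidecr.png

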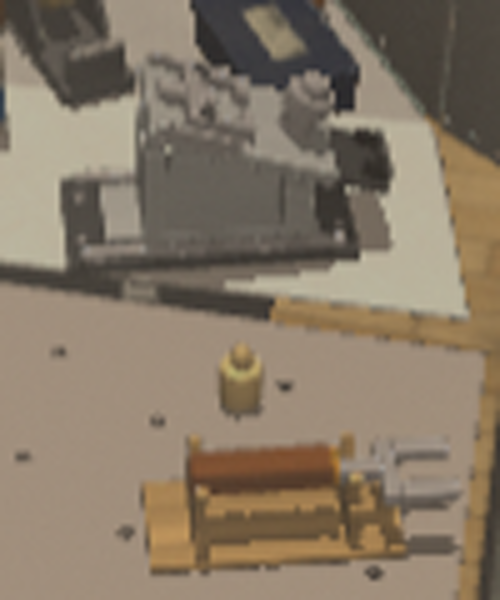

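```bash
python3 - <<'E'
from h import *
from workcell import manip
T=manip.camera_info("top"); S=manip.camera_info("side")
f=lambda x,y:(180+x/5-.4,110+y/5-.4)
g=lambda x,y:(240+x/5-.4,145+y/5-.4)
np.set_printoptions(precision=4,suppress=True)
print("handle",onz(T,[f(675,197),f(712,197),f(672,333),f(711,335)],.062))
print("base",onz(T,[f(636,155),f(627,386),f(733,388),f(737,155)],.008))
print("tines",onz(T,[f(658,95),f(730,97)],.047))
print("deck hi",onz(T,[f(177,292),f(308,300)],.123))
print("axle top",onz(T,[f(254,103)],.127), onz(S,[g(312,85)],.127))
print("weight",onz(T,[f(520,265)],.046))
print("clip tail",onz(T,[f(225,280),f(251,282)],.13))
print("side base",onz(S,[g(145,483),g(150,570),g(405,552)],[.008,.0,.0]))
print("side handle",onz(S,[g(190,455),g(190,490)],[.062,.055]))
E
```

```text
handle [[ 0.6215 -0.0977  0.062 ]
 [ 0.6213 -0.1217  0.062 ]
 [ 0.5315 -0.0934  0.062 ]
 [ 0.5299 -0.1185  0.062 ]]
base [[ 0.6646 -0.0791  0.008 ]
 [ 0.5056 -0.0694  0.008 ]
 [ 0.5036 -0.1401  0.008 ]
 [ 0.6639 -0.1475  0.008 ]]
tines [[ 0.6948 -0.0902  0.047 ]
 [ 0.6929 -0.1377  0.047 ]]
deck hi [[0.5489 0.2208 0.123 ]
 [0.5431 0.1392 0.123 ]]
axle top [[0.6686 0.1728 0.127 ]] [[0.6623 0.1697 0.127 ]]
weight [[0.5808 0.003  0.046 ]]
clip tail [[0.5548 0.1903 0.13  ]
 [0.5534 0.1742 0.13  ]]
side base [[ 0.5102 -0.0715  0.008 ]
 [ 0.5041 -0.1356  0.    ]
 [ 0.6639 -0.144   0.    ]]
side handle [[ 0.534  -0.0996  0.062 ]
 [ 0.5305 -0.1216  0.055 ]]
```

```bash
python3 - <<'E'
from h import *
from workcell import manip
np.set_printoptions(precision=4,suppress=True)
o=manip.get_obs();W=manip.camera_info("wrist")
R=Ro.from_quat(o["ee_rot"]).as_matrix()
C=-W["R"].T@W["t"]
print(R, "cam in tool",R.T@(C-o["position"]), "cam axes in tool (rows x,y,z)",W["R"]@R)
# target: above cradle
for yaw in (-3,177):
    Rt=Ro.from_euler("z",yaw,degrees=True).as_matrix()@np.diag([1,-1,-1.])
    print(yaw,Ro.from_matrix(R.T@Rt).as_rotvec(degrees=True), R.T@(np.array([.576,-.108,.2])-o["position"])*1e3)
E
```

```text
[[-0.9306  0.3661 -0.0003]
 [ 0.3661  0.9306 -0.001 ]
 [-0.0001 -0.0011 -1.    ]] cam in tool [ 0.0769 -0.0011 -0.1428] cam axes in tool (rows x,y,z) [[-0.0008  1.      0.0007]
 [-0.9538 -0.0006 -0.3006]
 [-0.3006 -0.0009  0.9538]]
-3 [ -0.0084   0.0861 161.5265] [-575.5371 -514.3396   31.2997]
177 [ -0.0606  -0.0059 -18.4735] [-575.5371 -514.3396   31.2997]
```

```bash
cat >> h.py <<'E'
def toolR(yaw,pitch=0):
    # tool x along fork x (yaw deg world; pitch deg nose-down), z down
    return (Ro.from_euler("z",yaw,degrees=True)*Ro.from_euler("y",pitch,degrees=True)).as_matrix()@np.diag([1,-1,-1.])
def plan(o,pos,Rt,n,nd=1):
    R=Ro.from_quat(o["ee_rot"]).as_matrix(); p=np.array(o["position"])
    rv=Ro.from_matrix(R.T@Rt).as_rotvec(); d=(np.array(pos)-p)/n
    rows=[]
    for k in range(n):
        Rk=R@Ro.from_rotvec(rv*k/n).as_matrix()
        rows.append([round(float(v),nd)+0.0 for v in np.r_[Rk.T@d*1e3,np.degrees(rv/n)]])
    print("total mm",np.linalg.norm(d)*n*1e3,"deg",np.degrees(np.linalg.norm(rv)))
    print("["+",".join("["+",".join("%g"%v for v in r)+"]" for r in rows)+"]")
E
python3 - <<'E'
from h import *
from workcell import manip
plan(manip.get_obs(),[.57,-.108,.2],toolR(-3),18,0)
E
```

```text
total mm 769.8287884417967 deg 161.5264972281979
[[-32,-29,2,0,0,9],[-36,-23,2,0,0,9],[-39,-18,2,0,0,9],[-41,-11,2,0,0,9],[-42,-5,2,0,0,9],[-43,2,2,0,0,9],[-42,9,2,0,0,9],[-40,15,2,0,0,9],[-37,21,2,0,0,9],[-33,27,2,0,0,9],[-29,32,2,0,0,9],[-24,36,2,0,0,9],[-18,39,2,0,0,9],[-11,41,2,0,0,9],[-5,42,2,0,0,9],[2,43,2,0,0,9],[8,42,2,0,0,9],[15,40,2,0,0,9]]
```

Call:
step_arm:
  motion:
    - [-32,-29,0,0,0,9]
    - [-36,-23,0,0,0,9]
    - [-39,-18,0,0,0,9]
    - [-41,-11,0,0,0,9]
    - [-42,-5,0,0,0,9]
    - [-43,2,0,0,0,9]
    - [-42,9,0,0,0,9]
    - [-40,15,0,0,0,9]
    - [-37,21,0,0,0,9]
    - [-33,27,2,0,0,9]
    - [-29,32,4,0,0,9]
    - [-24,36,4,0,0,9]
    - [-18,39,4,0,0,9]
    - [-11,41,4,0,0,9]
    - [-5,42,4,0,0,9]
    - [2,43,4,0,0,9]
    - [8,42,4,0,0,9]
    - [15,40,4,0,0,9]
  jaw: 60
  force: 80

```text
clock: 2.4
position: [0.5453, -0.144, 0.1937]
ee_rot: [0.997, -0.073, -0.001, 0.0]
ft_force: [0.4, 0.2, 0.7]
grip_width: 0.701
```

```bash
python3 - <<'E'
from h import *
from workcell import manip
cv2.imwrite("pics/c_w.png",manip.camera("wrist"))
print(manip.get_obs()["joint_pos"])
plan(manip.get_obs(),[.576,-.108,.2],toolR(-3),2)
E
```

```text
[-0.42591209  0.26392913  0.72255155  1.7064151  -0.17855801  1.24090161
 -1.39320997]
total mm 52.18295588582752 deg 6.1812852813041355
[[11.7,-23,-3.5,0.1,0,-3.1],[13,-22.4,-3.4,0.1,0,-3.1]]
```

View pics/c_w.png

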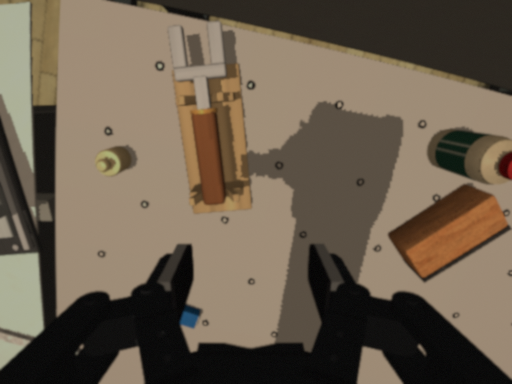

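```bash
python3 - <<'E'
from h import *
crop("pics/c_w.png","pics/c_wc.png",150,10,270,220,2.85)
crop("pics/c_w.png","pics/c_wc.png",155,15,265,215,3)
E
```

```text
(no output)
```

View pics/c_wc.png

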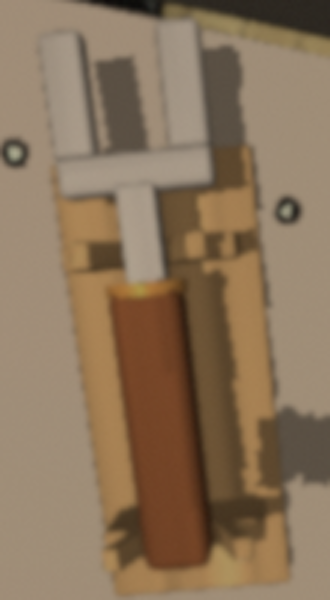

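```bash
python3 - <<'E'
from h import *
from workcell import manip
np.set_printoptions(precision=4,suppress=True)
W=manip.camera_info("wrist")
f=lambda x,y:(155+x/3-.33,15+y/3-.33)
print("handle",onz(W,[f(111,290),f(184,290),f(147,565),f(209,558)],.058))
print("tips L,R",onz(W,[f(40,38),f(80,33),f(158,25),f(199,20)],.047))
print("base rear",onz(W,[f(115,597),f(289,577),f(250,150)],.008))
E
```

```text
handle [[ 0.6236 -0.1106  0.058 ]
 [ 0.6199 -0.1323  0.058 ]
 [ 0.5362 -0.1034  0.058 ]
 [ 0.5353 -0.124   0.058 ]]
tips L,R [[ 0.6973 -0.1031  0.047 ]
 [ 0.6966 -0.115   0.047 ]
 [ 0.6948 -0.1379  0.047 ]
 [ 0.6942 -0.1499  0.047 ]]
base rear [[ 0.5098 -0.0775  0.008 ]
 [ 0.507  -0.1465  0.008 ]
 [ 0.6615 -0.158   0.008 ]]
```

The wrist readings differ by about 10 mm from the top view, probably because the arm was still settling. I'll centre the arm, then measure again with the pose read just before the picture.

Call:
step_arm:
  motion:
    - [12,-20,-3,0,0,-2]
    - [13,-20,-3,0,0,-2]
    - [0,0,0,0,0,0]

```text
clock: 2.82
position: [0.5776, -0.1114, 0.1985]
ee_rot: [0.999, -0.043, -0.002, 0.002]
ft_force: [-0.8, -0.9, -0.5]
grip_width: 0.702
```

```bash
python3 - <<'E'
from h import *
from workcell import manip
import pickle
W=manip.camera_info("wrist"); im=manip.camera("wrist"); W2=manip.camera_info("wrist")
print(W["t"]-W2["t"],manip.get_obs()["joint_velocities"],manip.get_obs()["position"])
pickle.dump(W,open("W_d.pkl","wb"))
cv2.imwrite("pics/d_w.png",im)
cv2.imwrite("pics/d_wc.png",cv2.resize(im[0:300,150:350],None,fx=2,fy=2,interpolation=cv2.INTER_CUBIC))
E
```

```text
[1.90745623e-04 5.30669571e-04 6.52966949e-05] [ 0.01193047 -0.01590479  0.02745229  0.02134128  0.00888001 -0.00227707
 -0.00249075] [ 0.57693971 -0.1125808   0.19850679]
```

View pics/d_wc.png

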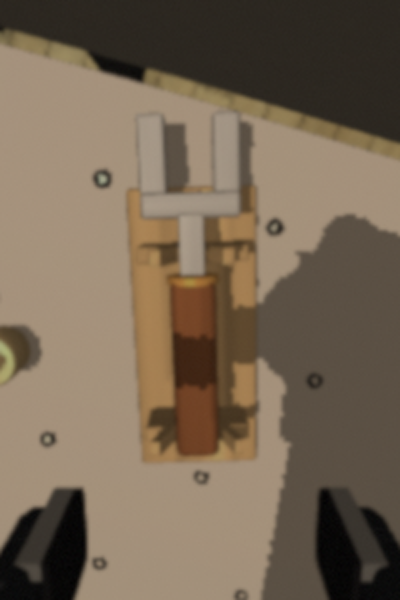

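```bash
python3 - <<'E'
from h import *
import pickle
from workcell import manip
np.set_printoptions(precision=4,suppress=True)
W=pickle.load(open("W_d.pkl","rb"))
f=lambda x,y:(150+x/2-.25,y/2-.25)
h=onz(W,[f(170,278),f(215,278),f(179,454),f(217,453)],.060)
t=onz(W,[f(137,116),f(161,116),f(214,113),f(240,113)],.047)
print(h,t,onz(W,[f(141,462),f(256,459)],.008))
c=h.mean(0);tm=t.mean(0); print(c,tm,np.degrees(np.arctan2(*(tm-c)[1::-1])),np.linalg.norm((tm-c)[:2]))
# model fit: fork corner residual using pose guess
T=manip.camera_info("top")
o=manip.get_obs()
plan(o,[.5765,-.109,.1],toolR(-3),2)
E
```

```text
[[ 0.624  -0.1027  0.06  ]
 [ 0.6222 -0.1237  0.06  ]
 [ 0.5348 -0.0981  0.06  ]
 [ 0.5336 -0.1176  0.06  ]] [[ 0.697  -0.0943  0.047 ]
 [ 0.6961 -0.1053  0.047 ]
 [ 0.6952 -0.1295  0.047 ]
 [ 0.6942 -0.1413  0.047 ]] [[ 0.5094 -0.0707  0.008 ]
 [ 0.5051 -0.1409  0.008 ]]
[ 0.5786 -0.1105  0.06  ] [ 0.6956 -0.1176  0.047 ] -3.463648800802313 0.11721054039287157
total mm 98.57282729772228 deg 2.07364633344822
[[-0.2,-2,49.2,0.1,0.1,-1],[-0.3,-1.9,49.2,0.1,0.1,-1]]
```

Call:
step_arm:
  motion:
    - [0,-2,45,0,0,-1]
    - [0,-1,45,0,0,-1]
    - [0,0,40,0,0,0]
    - [0,0,10,0,0,0]
    - [0,0,0,0,0,0]
  jaw: 50

```text
clock: 3.5
position: [0.5775, -0.1087, 0.0575]
ee_rot: [1.0, -0.024, 0.0, 0.002]
ft_force: [-0.2, 0.0, -0.4]
grip_width: 0.585
```

```bash
python3 - <<'E'
from h import *
from workcell import manip
o=manip.get_obs(); print(o["position"],o["joint_pos"])
plan(o,[.577,-.109,.032],toolR(-3.3),1)
E
```

```text
[ 0.57746184 -0.1086708   0.05749541] [-0.39060272  0.46432653  0.61807155  1.77708395 -0.30938065  0.9984802
 -1.27239187]
total mm 25.501716343442276 deg 0.5658390753633541
[[-0.5,0.3,25.5,0.2,0,0.5]]
```

Call:
step_arm:
  motion:
    - [-0.5,0.3,26,0.2,0,0.5]
    - [0,0,3,0,0,0]
    - [0,0,0,0,0,0]

```text
clock: 3.88
position: [0.5804, -0.1094, 0.0336]
ee_rot: [1.0, -0.028, 0.004, -0.0]
ft_force: [0.4, -0.1, 0.3]
grip_width: 0.586
```

```bash
python3 - <<'E'
from h import *
from workcell import manip
o=manip.get_obs(); print(o["position"])
plan(o,[.577,-.109,.032],toolR(-3.3),1)
cv2.imwrite("pics/e_w.png",manip.camera("wrist"))
E
```

```text
[ 0.58037702 -0.10938643  0.03361869]
total mm 3.7648064114819864 deg 0.44758349119677865
[[-3.4,-0.2,1.6,0,-0.4,0]]
```

View pics/e_w.png

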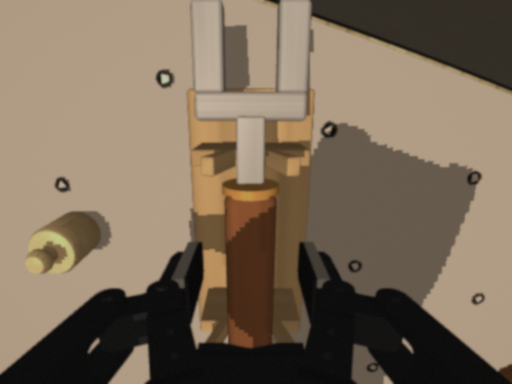

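The picture shows the handle (≈250,265) centred between the pads. I'll close the jaws.

Call:
step_arm:
  motion:
    - [-3,0,1.5,0,-0.4,0]
    - [0,0,0,0,0,0]

```text
clock: 4.18
position: [0.5781, -0.1092, 0.0338]
ee_rot: [1.0, -0.028, 0.001, -0.0]
ft_force: [-0.4, 0.0, -0.4]
grip_width: 0.585
```

Call:
step_arm:
  motion:
    - [0,0,0,0,0,0]
    - [0,0,0,0,0,0]
    - [0,0,0,0,0,0]
    - [0,0,0,0,0,0]
  jaw: 10
  force: 80

```text
clock: 4.68
position: [0.5784, -0.1093, 0.0344]
ee_rot: [1.0, -0.028, 0.002, -0.0]
ft_force: [-0.4, -0.2, 0.9]
grip_width: 0.24
```

```bash
python3 - <<'E'
from h import *
from workcell import manip
import pickle
o=manip.get_obs(); print(o["position"],o["ee_rot"],o["ft_force"],o["grip_width"]*85.4)
W=manip.camera_info("wrist");im=manip.camera("wrist");pickle.dump((o,W),open("grasp.pkl","wb"))
cv2.imwrite("pics/f_w.png",im)
E
```

```text
[ 0.57841827 -0.10926565  0.03435508] [ 9.99599469e-01 -2.82511095e-02  1.64383632e-03 -2.71006241e-04] [-0.42695053 -0.16056602  0.93134522] 20.5259000553674
```

View pics/f_w.png

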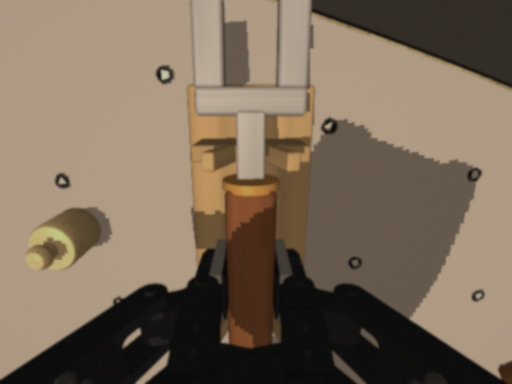

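```bash
python3 - <<'E'
from h import *
import pickle
o,W=pickle.load(open("grasp.pkl","rb"))
R=Ro.from_quat(o["ee_rot"]).as_matrix()
a=onz(W,[(222,88),(279,86),(193,40),(311,40),(223,40),(279,40)],.047);b=onz(W,[(251,190)],.062)
for p in np.r_[a,b]: print((R.T@(p-o["position"])*1e3).round(1), p.round(4))
plan(o,[.4,0.06,.25],toolR(-4,20),8,1)
E
```

```text
[ 83.3 -10.6 -12.4] [ 0.6622 -0.1034  0.047 ]
[ 84.1  13.  -12.4] [ 0.6616 -0.127   0.047 ]
[101.7 -21.8 -12.3] [ 0.6812 -0.0933  0.047 ]
[101.7  25.5 -12.3] [ 0.6785 -0.1404  0.047 ]
[101.6  -9.8 -12.3] [ 0.6804 -0.1053  0.047 ]
[101.6  12.6 -12.3] [ 0.6791 -0.1276  0.047 ]
[ 43.6   1.4 -27.5] [ 0.6217 -0.1131  0.062 ]
total mm 327.0881714024542 deg 20.20144590376649
[[-23.4,-19.9,-27,0,-2.5,0.1],[-24.6,-19.8,-26,0,-2.5,0.1],[-25.7,-19.8,-24.8,0,-2.5,0.1],[-26.8,-19.8,-23.7,0,-2.5,0.1],[-27.9,-19.7,-22.5,0,-2.5,0.1],[-28.9,-19.7,-21.2,0,-2.5,0.1],[-29.8,-19.6,-19.9,0,-2.5,0.1],[-30.7,-19.6,-18.6,0,-2.5,0.1]]
```

Call:
step_arm:
  motion:
    - [0,0,-10,0,0,0]
    - [0,0,-30,0,0,0]
    - [0,0,-45,0,0,0]
    - [-5,-15,-45,0,0,0]
    - [-12,-33,-30,0,0,0]
    - [-15,-40,-25,0,0,0]
    - [-15,-40,-25,0,0,0]
    - [-15,-35,-20,0,0,0]
    - [-10,-25,-10,0,0,0]
    - [0,0,0,0,0,0]
    - [0,0,0,0,0,0]

```text
clock: 6.1
position: [0.5126, 0.0858, 0.2857]
ee_rot: [1.0, -0.031, 0.001, -0.001]
ft_force: [1.0, -1.1, -1.3]
grip_width: 0.246
```

```bash
python3 - <<'E'
from h import *
from workcell import manip
import pickle
o=manip.get_obs(); print(o["position"],o["joint_pos"],o["grip_width"]*85.4)
W=manip.camera_info("wrist");im=manip.camera("wrist");pickle.dump((o,W),open("g.pkl","wb"))
cv2.imwrite("pics/g_w.png",im)
E
```

```text
[0.51263961 0.08577428 0.28567892] [-0.79751167  0.06005633  0.57546772  1.68025874 -0.03427226  1.40897558
 -1.84970344] 21.019160131385025
```

View pics/g_w.png

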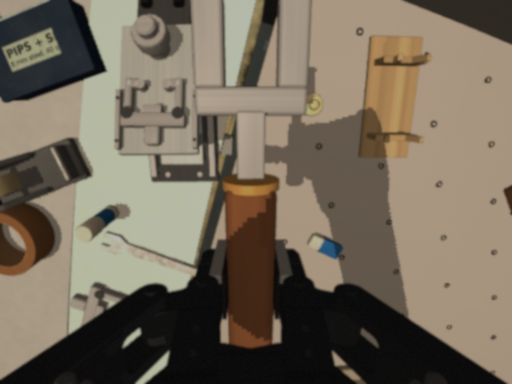

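Good view: the fork is held and the jig lies at (155,90). I'll enlarge the jig.

```bash
python3 - <<'E'
from h import *
crop("pics/g_w.png","pics/g_wc.png",105,0,225,180,4)
crop("pics/g_w.png","pics/g_wc.png",105,0,225,145,4)
E
```

```text
(no output)
```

View pics/g_wc.png

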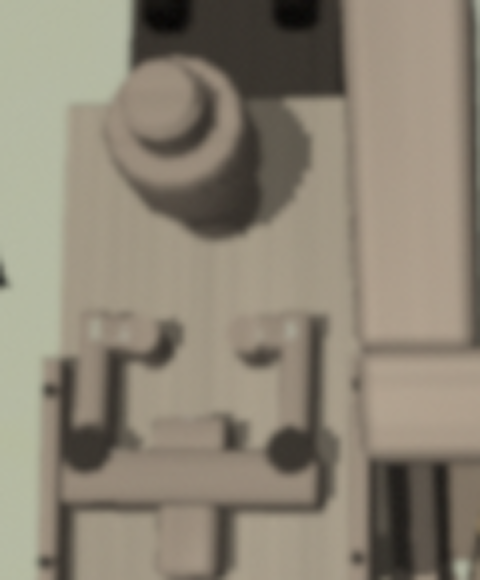

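```bash
cat > fitj.py <<'E'
from h import *
import pickle
o,W=pickle.load(open("g.pkl","rb"))
f=lambda x,y:(105+x/4-.375,0+y/4-.375)
A=[((28,42,0),f(68,105)),((28,-42,0),f(345,97)),((-112,42,0),(118,153)),((-112,-42,0),(198,153)),((0,0,45),f(167,103))]
P=np.array([a[0] for a in A],float)/1e3; U=np.array([a[1] for a in A])
def fr(q): # axle frame
    return Ro.from_euler("z",q[2])*Ro.from_euler("y",20,degrees=True)
def res(q): return (proj(W,fr(q).apply(P)+[q[0],q[1],.0847])-U).ravel()
s=least_squares(res,[.65,.172,-.07]); q=s.x
print("axle",q[:2],np.degrees(q[2]),"res",s.fun.reshape(-1,2).round(1))
C=[((-34,33,12),f(62,503)),((-34,-33,12),f(318,505)),((-53,8,12),f(160,575)),((-53,-8,12),f(215,577)),((-20,33,12),f(65,450)),((-20,-33,12),f(320,452))]
Pc=np.array([a[0] for a in C],float)/1e3; Uc=np.array([a[1] for a in C])
def resc(c):
    X=Ro.from_euler("z",c[2]).apply(Pc)+[c[0],c[1],0]
    return (proj(W,fr(q).apply(X)+[q[0],q[1],.0847])-Uc).ravel()
s=least_squares(resc,[-.052,0,0]); print("clip in axle frame",s.x[:2],np.degrees(s.x[2]),s.fun.reshape(-1,2).round(1))
E
python3 fitj.py
```

```text
axle [0.65208376 0.1748247 ] -2.3949584127593684 res [[-1.6  1. ]
 [ 6.2 -0.2]
 [-0.2  1.6]
 [-0.3 -0.4]
 [-3.6 -1.5]]
clip in axle frame [-0.05181319  0.00042699] -2.122258910875099 [[-0.3 -0.1]
 [ 0.5 -0.1]
 [-1.2  0.7]
 [ 0.8  0.4]
 [-0.4 -0.4]
 [ 0.5 -0.5]]
```

```bash
python3 - <<'E'
s=open("fitj.py").read()
s=s.replace("((28,-42,0),f(345,97)),","")
s=s.replace("def res(q): return (proj(W,fr(q).apply(P)+[q[0],q[1],.0847])-U).ravel()",
"""US=np.array([f(50,390),f(356,385),f(45,562),f(357,558)])
def res(q):
    S=np.array([[q[3],.04,.008],[q[3],-.04,.008],[q[4],.04,.008],[q[4],-.04,.008]])
    return (proj(W,fr(q).apply(np.r_[P,S])+[q[0],q[1],.0847])-np.r_[U,US]).ravel()""").replace("[.65,.172,-.07])","[.65,.172,-.07,-.05,-.1])")
open("fitj.py","w").write(s)
E
python3 fitj.py
```

```text
axle [0.65185971 0.1730218 ] -3.5773496589172624 res [[ 0.4  0.2]
 [-0.6  0.9]
 [-0.6  0.6]
 [-1.3 -1.4]
 [ 0.4 -0.2]
 [ 1.2  0.2]
 [ 0.3 -0.3]
 [ 0.3  0.3]]
clip in axle frame [-0.05169756  0.0013697 ] -0.9211640826356652 [[-0.4 -0.1]
 [ 0.6 -0.1]
 [-1.2  0.7]
 [ 0.9  0.4]
 [-0.5 -0.5]
 [ 0.5 -0.5]]
```

```bash
cat >> h.py <<'E'
AX=np.array([.652,.1735,.0847]); YAW=-4.0; TIP=np.array([118.7,0,-7.6])/1e3
RT=toolR(YAW,20); RA=(Ro.from_euler("z",YAW,degrees=True)*Ro.from_euler("y",20,degrees=True)).as_matrix()
def tippose(x,y,z): return AX+RA@(np.array([x,y,z])/1e3)-RT@TIP
def tipnow(o):
    R=Ro.from_quat(o["ee_rot"]).as_matrix(); return RA.T@(np.array(o["position"])+R@TIP-AX)*1e3
E
python3 - <<'E'
from h import *
from workcell import manip
o=manip.get_obs(); print(tippose(-135,1,7.5),tipnow(o))
plan(o,tippose(-135,1,30),RT,7)
E
```

```text
[0.41421635 0.19112989 0.17137654] [-84.71938966 -96.20800753 191.24414571]
total mm 166.96938161941816 deg 20.091416912663668
[[-13.9,-14.1,13.3,0,-2.9,0.1],[-13.2,-14.1,14,0,-2.9,0.1],[-12.5,-14.1,14.6,0,-2.9,0.1],[-11.8,-14.1,15.2,0,-2.9,0.1],[-11,-14.1,15.8,0,-2.9,0.1],[-10.2,-14,16.3,0,-2.9,0.1],[-9.4,-14,16.8,0,-2.9,0.1]]
```

Call:
step_arm:
  motion:
    - [-14,-14,13,0,-2.9,0.1]
    - [-13,-14,14,0,-2.9,0.1]
    - [-12.5,-14,14.6,0,-2.9,0.1]
    - [-12,-14,15,0,-2.9,0.1]
    - [-11,-14,16,0,-2.9,0.1]
    - [-10,-14,16,0,-2.9,0.1]
    - [-9.5,-14,12,0,-2.9,0.1]
    - [0,0,0,0,0,0]
    - [0,0,0,0,0,0]

```text
clock: 7.28
position: [0.4151, 0.1966, 0.1895]
ee_rot: [0.981, -0.038, -0.19, -0.005]
ft_force: [-0.3, -0.1, -1.9]
grip_width: 0.247
```

```bash
python3 - <<'E'
from h import *
from workcell import manip
o=manip.get_obs(); print(o["position"],o["joint_pos"],tipnow(o))
plan(o,tippose(-135,1,7.5),RT,2)
E
```

```text
[0.41508704 0.19661084 0.18946975] [-0.83611465  0.284547    0.50297294  1.70909175 -0.2778476   1.54679226
 -1.91499834] [-140.54379284    5.69112492   20.60428126]
total mm 18.92519268814231 deg 2.0095564351075
[[3.2,2.7,8.5,0.1,1,-0.2],[3,2.7,8.5,0.1,1,-0.2]]
```

Call:
step_arm:
  motion:
    - [3,2.5,8,0.1,1,-0.2]
    - [2,2.5,8,0.1,1,-0.2]
    - [0,0,0,0,0,0]

```text
clock: 7.65
position: [0.4141, 0.1902, 0.1723]
ee_rot: [0.985, -0.035, -0.171, -0.007]
ft_force: [0.7, -0.1, -0.0]
grip_width: 0.241
```

```bash
python3 - <<'E'
from h import *
from workcell import manip
o=manip.get_obs(); print(o["position"],tipnow(o),o["ft_force"])
plan(o,tippose(-135,1,7.5),RT,1)
cv2.imwrite("pics/i_w.png",manip.camera("wrist"))
s=manip.camera("side");cv2.imwrite("pics/i_s.png",s);crop(s,"pics/i_sc.png",230,130,340,215,6)
t=manip.camera("top");cv2.imwrite("pics/i_t.png",t);crop(t,"pics/i_tc.png",190,110,270,200,6)
E
```

```text
[0.4140837  0.19018942 0.172312  ] [-1.35426542e+02 -1.01343661e-01  9.01180106e+00] [ 0.7045416  -0.10894804 -0.04809879]
total mm 1.3331078150298548 deg 0.35044537135766257
[[0.4,-0.9,0.9,-0.1,-0.3,-0.1]]
```

View pics/i_w.png

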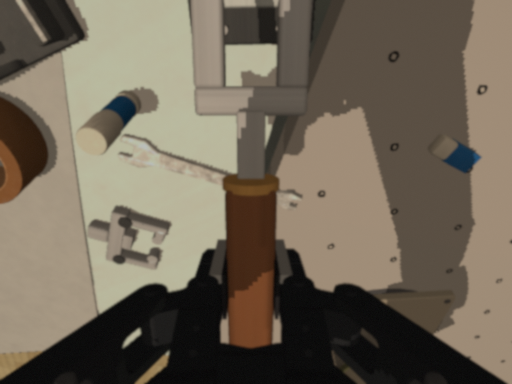

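View pics/i_sc.png

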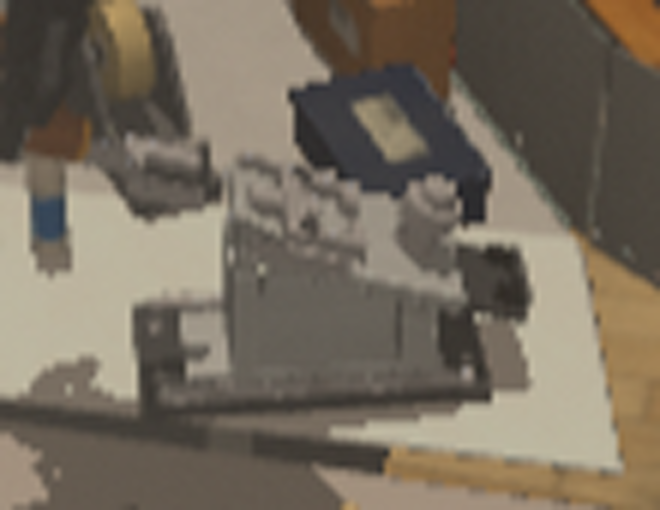

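View pics/i_tc.png

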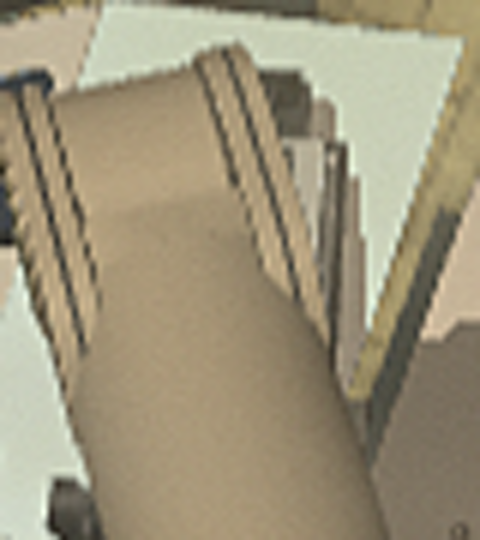

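Call:
step_arm:
  motion:
    - [6,-1,1,0,-0.3,0]
    - [10,0,0,0,0,0]
    - [10,0,0,0,0,0]
    - [6,0,0,0,0,0]
    - [0,0,0,0,0,0]

```text
clock: 8.43
position: [0.4473, 0.1896, 0.1599]
ee_rot: [0.984, -0.035, -0.173, -0.007]
ft_force: [0.4, -0.7, -1.5]
grip_width: 0.245
```

```bash
python3 - <<'E'
from h import *
from workcell import manip
o=manip.get_obs(); print(o["position"],tipnow(o),o["ft_force"])
plan(o,tippose(-100,1,7.5),RT,1)
w=manip.camera("wrist");cv2.imwrite("pics/j_w.png",w); crop(w,"pics/j_wc.png",170,0,330,120,5)
s=manip.camera("side");crop(s,"pics/j_sc.png",230,130,340,215,6)
E
```

```text
[0.44727681 0.18962306 0.15992648] [-99.99701877   1.67273085   8.10085193] [ 0.41507747 -0.72587747 -1.48803961]
total mm 0.9768524666755218 deg 0.13299583137793383
[[0,0.8,0.6,-0.1,0,-0.1]]
```

View pics/j_wc.png

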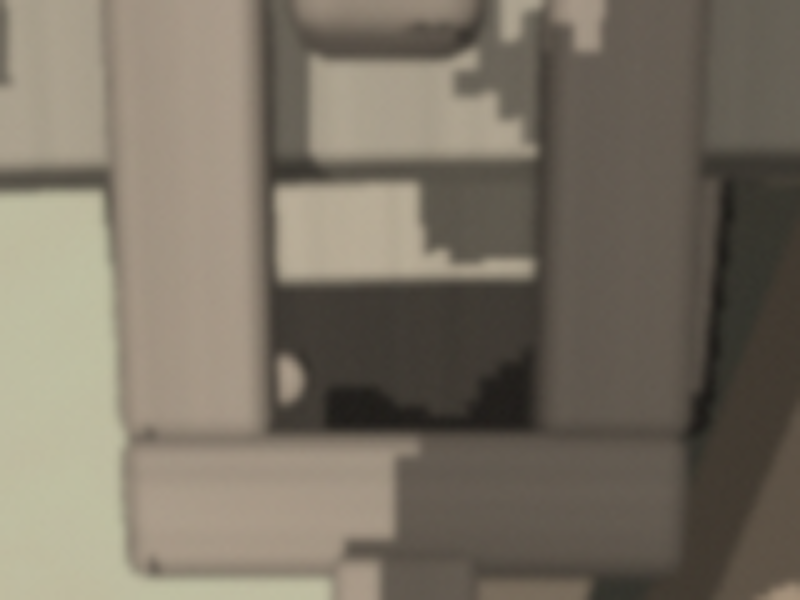

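View pics/j_sc.png

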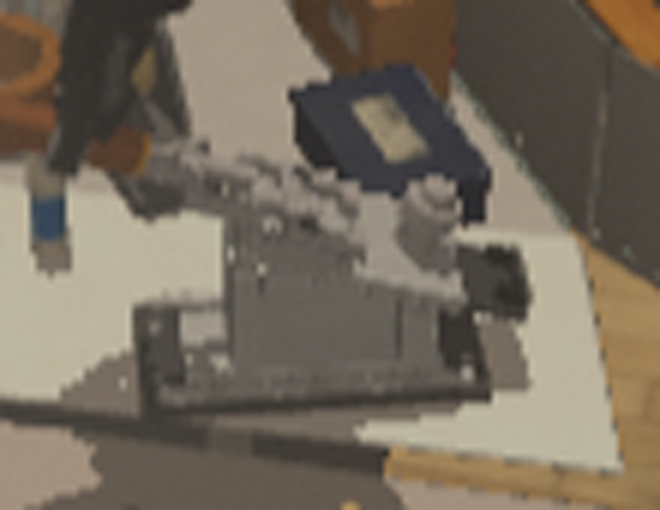

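The wrist view shows the clip's tail (crop 295–482) in the slot (270–545), about 1.5 mm too far left. I'll shift the fork and go on.

Call:
step_arm:
  motion:
    - [3,-1.5,0.6,0,0,0]
    - [4,0,0,0,0,0]
    - [3,0,0,0,0,0]
    - [0,0,0,0,0,0]

```text
clock: 9.02
position: [0.4565, 0.191, 0.1563]
ee_rot: [0.984, -0.034, -0.173, -0.007]
ft_force: [-0.1, -0.5, -2.0]
grip_width: 0.243
```

```bash
python3 - <<'E'
from h import *
from workcell import manip
o=manip.get_obs(); print(o["position"],tipnow(o),o["ft_force"],RA.T@o["ft_force"])
w=manip.camera("wrist");cv2.imwrite("pics/k_w.png",w); crop(w,"pics/k_wc.png",170,0,330,120,5)
E
```

```text
[0.45653164 0.19099201 0.1563167 ] [-90.17852683   3.82730597   7.86430769] [-0.09716994 -0.49382184 -1.96433672] [ 0.61312512 -0.49939715 -1.86724418]
```

View pics/k_wc.png

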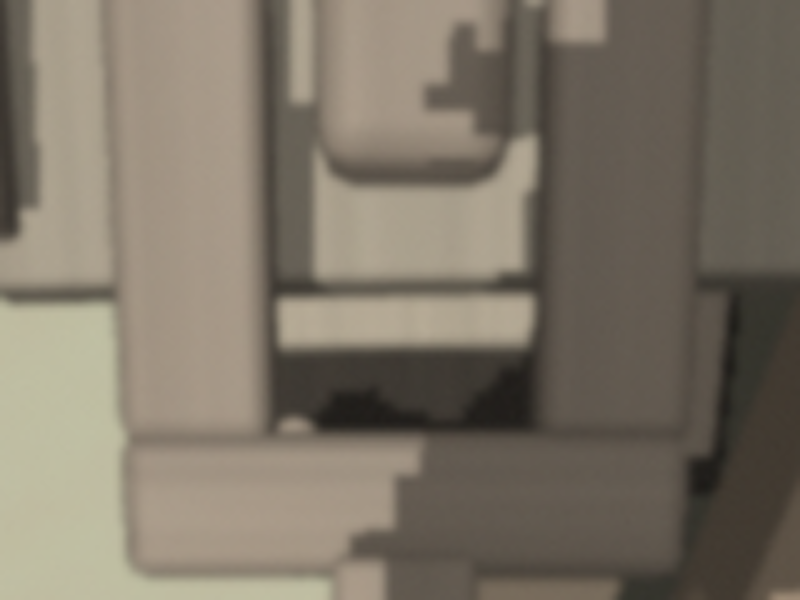

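Call:
step_arm:
  motion:
    - [5,0,0,0,0,0]
    - [5,0,0,0,0,0]
    - [5,0,0,0,0,0]
    - [5,0,0,0,0,0]
    - [3,0,0,0,0,0]
    - [0,0,0,0,0,0]

```text
clock: 9.82
position: [0.4796, 0.1894, 0.1478]
ee_rot: [0.984, -0.034, -0.173, -0.007]
ft_force: [0.8, 0.5, -2.4]
grip_width: 0.243
```

```bash
cat > st.py <<'E'
from h import *
from workcell import manip
import sys
np.set_printoptions(precision=2,suppress=True)
o=manip.get_obs(); print("tip",tipnow(o),"F axle",RA.T@o["ft_force"],o["clock"])
R=Ro.from_quat(o["ee_rot"]).as_matrix(); print("rot err deg",Ro.from_matrix(R.T@RT).as_rotvec(degrees=True),"grip",o["grip_width"]*85.4)
if len(sys.argv)>1:
    n=sys.argv[1]
    w=manip.camera("wrist");cv2.imwrite(f"pics/{n}_w.png",w); crop(w,f"pics/{n}_wc.png",170,0,330,120,3)
    s=manip.camera("side");cv2.imwrite(f"pics/{n}_s.png",s); crop(s,f"pics/{n}_sc.png",250,140,340,200,6)
    a=cv2.imread(f"pics/{n}_wc.png");b=cv2.imread(f"pics/{n}_sc.png")
    c=np.zeros((a.shape[0],480+432,3),np.uint8)
    b=cv2.resize(b,(300,int(300*b.shape[0]/b.shape[1]*1.0)))
    c=np.zeros((360,790,3),np.uint8);c[:360,:480]=a;c[:b.shape[0],485:785]=b
    cv2.imwrite(f"pics/{n}.png",c)
E
python3 st.py l
```

```text
tip [-65.55   3.81   7.76] F axle [ 1.52  0.57 -2.04] 9.825
rot err deg [-0.16 -0.02  0.01] grip 20.783070605085406
```

View pics/l.png

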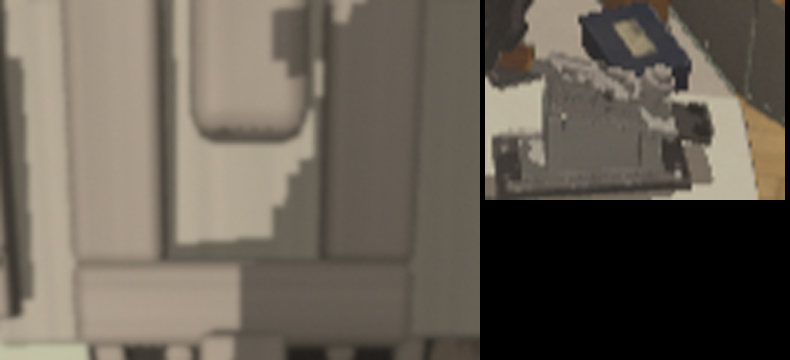

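Call:
step_arm:
  motion:
    - [3,0,0,0,0,0]
    - [3,0,0,0,0,0]
    - [0,0,0,0,0,0]

```text
clock: 10.3
position: [0.4853, 0.1892, 0.1459]
ee_rot: [0.984, -0.034, -0.173, -0.008]
ft_force: [-0.5, 0.2, -0.2]
grip_width: 0.245
```

```bash
python3 st.py
```

```text
tip [-59.57   4.05   7.91] F axle [-0.38  0.13 -0.39] 10.3
rot err deg [-0.18 -0.03  0.04] grip 20.90164370230802
```

Call:
step_arm:
  motion:
    - [2,0,0,0,0,0]
    - [2,0,0,0,0,0]
    - [0,0,0,0,0,0]

```text
clock: 10.68
position: [0.4892, 0.1889, 0.1445]
ee_rot: [0.984, -0.034, -0.173, -0.008]
ft_force: [0.3, 0.1, -2.0]
grip_width: 0.246
```

```bash
python3 st.py
```

```text
tip [-55.31   4.07   7.9 ] F axle [ 0.94  0.09 -1.78] 10.675
rot err deg [-0.18 -0.02  0.05] grip 20.982759474780266
```

Call:
step_arm:
  motion:
    - [2,0,0,0,0,0]
    - [0,0,0,0,0,0]

```text
clock: 10.92
position: [0.4909, 0.1887, 0.1438]
ee_rot: [0.984, -0.034, -0.174, -0.008]
ft_force: [-1.3, 0.0, -0.6]
grip_width: 0.239
```

```bash
python3 st.py
```

```text
tip [-53.48   4.04   7.78] F axle [-1.01 -0.07 -0.96] 10.925
rot err deg [-0.17  0.02  0.04] grip 20.40182315177715
```

Call:
step_arm:
  motion:
    - [2,0,0,0,0,0]
    - [0,0,0,0,0,0]

```text
clock: 11.18
position: [0.4927, 0.1886, 0.1432]
ee_rot: [0.984, -0.034, -0.174, -0.008]
ft_force: [-2.2, -0.4, -0.4]
grip_width: 0.243
```

```bash
python3 st.py
```

```text
tip [-51.64   4.04   7.71] F axle [-1.94 -0.55 -1.14] 11.175
rot err deg [-0.17  0.06  0.04] grip 20.74091684632789
```

Call:
step_arm:
  motion:
    - [2,0,0,0,0,0]
    - [0,0,0,0,0,0]

```text
clock: 11.42
position: [0.4944, 0.1885, 0.1425]
ee_rot: [0.984, -0.034, -0.174, -0.008]
ft_force: [-2.5, -0.8, 0.2]
grip_width: 0.241
```

```bash
python3 st.py m
```

```text
tip [-49.76   4.09   7.65] F axle [-2.35 -0.93 -0.6 ] 11.425
rot err deg [-0.17  0.09  0.05] grip 20.615565981236944
```

View pics/m.png

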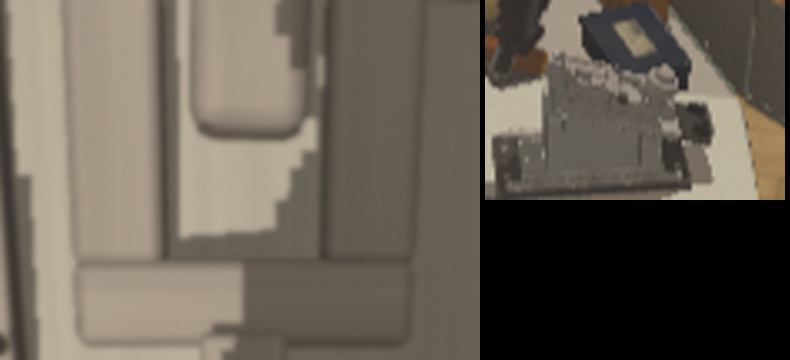

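Call:
step_arm:
  motion:
    - [2,0,0,0,0,0]
    - [0,0,0,0,0,0]

```text
clock: 11.78
position: [0.4962, 0.1884, 0.1419]
ee_rot: [0.984, -0.034, -0.174, -0.008]
ft_force: [-3.6, -0.5, 0.7]
grip_width: 0.246
```

```bash
python3 st.py
```

```text
tip [-47.9    4.11   7.65] F axle [-3.62 -0.76 -0.54] 11.775
rot err deg [-0.17  0.11  0.05] grip 20.986838641885296
```

Call:
step_arm:
  motion:
    - [2,0,0,0,0,0]
    - [0,0,0,0,0,0]

```text
clock: 12.02
position: [0.498, 0.1883, 0.1413]
ee_rot: [0.984, -0.034, -0.175, -0.008]
ft_force: [-3.8, -0.4, 1.4]
grip_width: 0.246
```

```bash
python3 st.py
```

```text
tip [-45.97   4.16   7.57] F axle [-4.01 -0.63  0.02] 12.025
rot err deg [-0.17  0.14  0.06] grip 20.993840407835876
```

Call:
step_arm:
  motion:
    - [2,0,0,0,0,0]
    - [0,0,0,0,0,0]

```text
clock: 12.28
position: [0.4998, 0.1883, 0.1406]
ee_rot: [0.984, -0.034, -0.175, -0.008]
ft_force: [-4.4, -0.7, 2.1]
grip_width: 0.243
```

```bash
python3 st.py n
```

```text
tip [-44.06   4.21   7.47] F axle [-4.79 -1.04  0.49] 12.275
rot err deg [-0.17  0.17  0.06] grip 20.747238192981072
```

View pics/n.png

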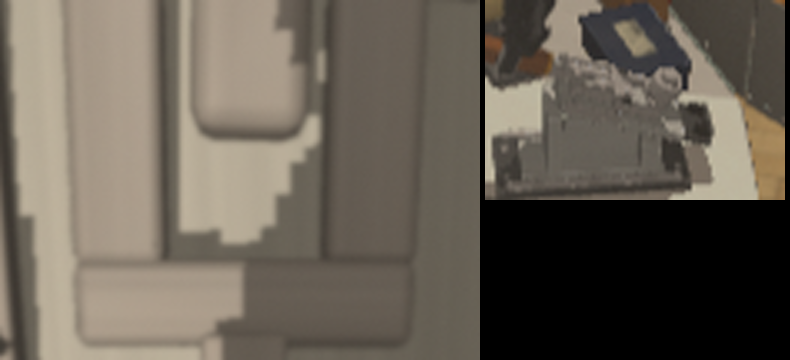

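Call:
step_arm:
  motion:
    - [2,0,0,0,0,0]
    - [0,0,0,0,0,0]

```text
clock: 12.62
position: [0.5014, 0.1881, 0.14]
ee_rot: [0.984, -0.034, -0.175, -0.008]
ft_force: [-5.4, -0.9, 2.6]
grip_width: 0.241
```

```bash
python3 st.py
```

```text
tip [-42.36   4.2    7.42] F axle [-5.92 -1.25  0.61] 12.625
rot err deg [-0.17  0.2   0.06] grip 20.58537125151487
```

Call:
step_arm:
  motion:
    - [2,0,0,0,0,0]
    - [0,0,0,0,0,0]

```text
clock: 12.88
position: [0.5029, 0.188, 0.1395]
ee_rot: [0.984, -0.034, -0.176, -0.008]
ft_force: [-5.5, -1.3, 2.9]
grip_width: 0.241
```

```bash
python3 st.py
```

```text
tip [-40.78   4.22   7.38] F axle [-6.01 -1.63  0.87] 12.875
rot err deg [-0.17  0.25  0.07] grip 20.605435395013732
```

Call:
step_arm:
  motion:
    - [1.5,0,0,0,0,0]
    - [0,0,0,0,0,0]

```text
clock: 13.12
position: [0.5038, 0.188, 0.1392]
ee_rot: [0.984, -0.034, -0.176, -0.008]
ft_force: [-5.1, -0.3, 3.7]
grip_width: 0.241
```

```bash
python3 st.py o
```

```text
tip [-39.78   4.21   7.3 ] F axle [-6.03 -0.66  1.73] 13.125
rot err deg [-0.16  0.3   0.07] grip 20.54260973335858
```

View pics/o.png

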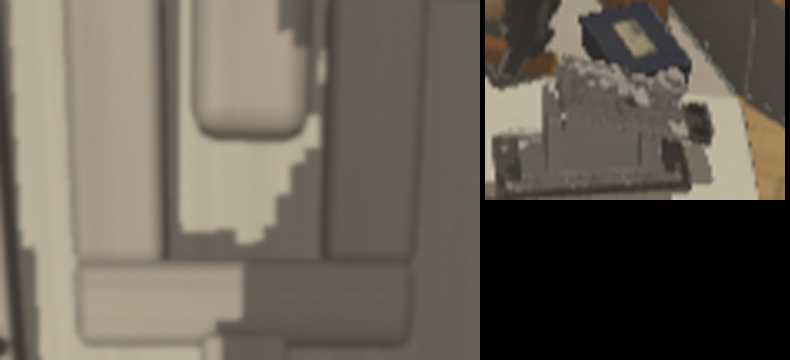

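Call:
step_arm:
  motion:
    - [2,0,-0.2,0,0.1,0]
    - [0,0,0,0,0,0]

```text
clock: 13.48
position: [0.5049, 0.1877, 0.1389]
ee_rot: [0.984, -0.034, -0.176, -0.008]
ft_force: [-6.8, -1.2, 3.0]
grip_width: 0.245
```

```bash
python3 st.py
```

```text
tip [-38.6    4.02   7.41] F axle [-7.34 -1.67  0.52] 13.475
rot err deg [-0.15  0.3   0.06] grip 20.890500426332217
```

Call:
step_arm:
  motion:
    - [2,0,-0.2,0,0.1,0]
    - [0,0,0,0,0,0]

```text
clock: 13.72
position: [0.506, 0.1876, 0.1385]
ee_rot: [0.984, -0.034, -0.176, -0.007]
ft_force: [-6.9, 0.3, 3.7]
grip_width: 0.243
```

```bash
python3 st.py
```

```text
tip [-37.49   3.94   7.37] F axle [-7.71 -0.16  1.13] 13.725
rot err deg [-0.13  0.31  0.06] grip 20.767773754533387
```

Call:
step_arm:
  motion:
    - [1.5,0,0,0,0,0]
    - [0,0,0,0,0,0]

```text
clock: 13.98
position: [0.5066, 0.1875, 0.1383]
ee_rot: [0.984, -0.034, -0.177, -0.007]
ft_force: [-6.5, -0.2, 4.0]
grip_width: 0.241
```

```bash
python3 st.py p
```

```text
tip [-36.81   3.89   7.21] F axle [-7.46 -0.62  1.58] 13.975
rot err deg [-0.12  0.41  0.06] grip 20.57660275235739
```

View pics/p.png

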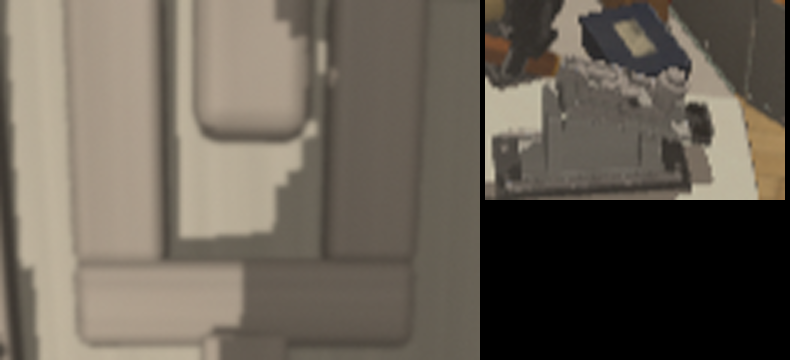

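Call:
step_arm:
  motion:
    - [2,0,-0.3,0,0.2,0]
    - [0,0,0,0,0,0]

```text
clock: 14.32
position: [0.5074, 0.1873, 0.1381]
ee_rot: [0.984, -0.034, -0.177, -0.007]
ft_force: [-7.2, -0.0, 3.8]
grip_width: 0.246
```

```bash
python3 st.py
```

```text
tip [-35.98   3.75   7.39] F axle [-8.04 -0.53  1.16] 14.325
rot err deg [-0.11  0.36  0.06] grip 21.006243007640855
```

Call:
step_arm:
  motion:
    - [2,0,-0.3,0,0.2,0]
    - [0,0,0,0,0,0]

```text
clock: 14.58
position: [0.508, 0.1872, 0.1378]
ee_rot: [0.984, -0.034, -0.176, -0.007]
ft_force: [-6.7, -0.5, 3.0]
grip_width: 0.244
```

```bash
python3 st.py q
```

```text
tip [-35.29   3.7    7.35] F axle [-7.24 -0.92  0.53] 14.575
rot err deg [-0.09  0.33  0.06] grip 20.804399738876963
```

View pics/q.png

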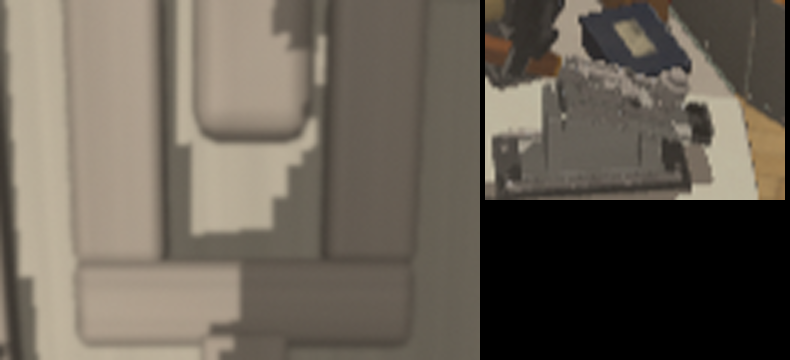

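```bash
python3 - <<'E'
from h import *
from workcell import manip
S=manip.camera_info("side")
a=cv2.imread("pics/i_s.png");
top=AX+RA@[0,0,.045]; p=proj(S,top)[0]; print(p, (proj(S,top+RA@[.01,0,0])-p))
u,v=p.round().astype(int)
def up(im): return cv2.resize(im,None,fx=6,fy=6,interpolation=cv2.INTER_CUBIC)
t=up(a[v-7:v+10,u-6:u+7])
for n in "lmnopq":
    b=cv2.imread(f"pics/{n}_s.png")
    r=cv2.matchTemplate(up(b[v-15:v+25,u-14:u+25]),t,cv2.TM_CCOEFF_NORMED)
    _,m,_,loc=cv2.minMaxLoc(r); print(n,np.array(loc)/6-[8,8],round(m,2))
crop(cv2.imread("pics/q_s.png"),"pics/q_big.png",265,145,330,190,10)
E
```

```text
[303.2732669 161.0023072] [[2.62317357 0.65312849]]
l [0. 0.] 1.0
m [0.83333333 0.16666667] 0.93
n [1.5        0.33333333] 0.75
o [14.33333333  0.5       ] 0.67
p [14.33333333  0.33333333] 0.67
q [14.33333333  0.5       ] 0.67
```

View pics/q_big.png

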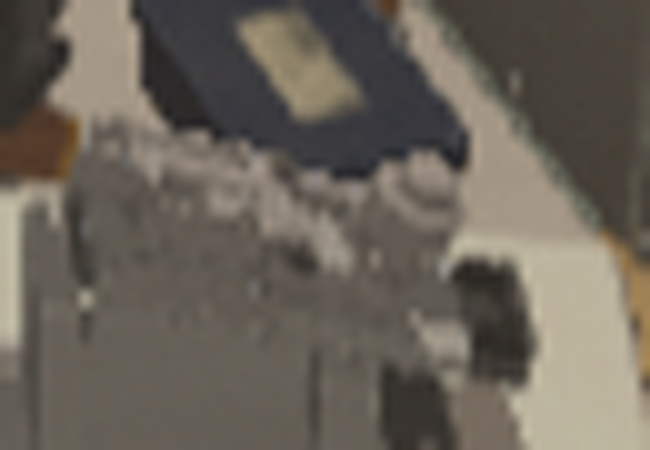

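```bash
python3 - <<'E'
from h import *
a=cv2.imread("pics/i_s.png"); u,v=303,161
def up(im): return cv2.resize(im,None,fx=6,fy=6,interpolation=cv2.INTER_CUBIC)
for (l,r_,t_,b_) in [(6,7,7,4),(6,7,7,10),(5,5,6,5)]:
  t=up(a[v-t_:v+b_,u-l:u+r_]); out=[]
  for n in "lmnopq":
    b=cv2.imread(f"pics/{n}_s.png")
    r=cv2.matchTemplate(up(b[v-t_-3:v+b_+5,u-l-3:u+r_+9]),t,cv2.TM_CCOEFF_NORMED)
    _,m,_,loc=cv2.minMaxLoc(r); out.append((n,(np.array(loc)/6-3).round(2).tolist(),round(m,2)))
  print(out)
crop(a,"pics/i_big.png",265,145,330,190,10)
E
```

```text
[('l', [0.0, 0.0], 1.0), ('m', [0.83, 0.17], 0.93), ('n', [1.5, 0.67], 0.71), ('o', [1.33, 1.17], 0.46), ('p', [1.33, 1.0], 0.39), ('q', [1.33, 1.67], 0.35)]
[('l', [0.0, 0.0], 1.0), ('m', [0.83, 0.17], 0.93), ('n', [1.5, 0.33], 0.75), ('o', [1.5, 0.5], 0.52), ('p', [1.67, 0.5], 0.42), ('q', [1.5, 1.0], 0.37)]
[('l', [0.0, 0.0], 1.0), ('m', [1.0, 0.17], 0.95), ('n', [2.33, 0.67], 0.89), ('o', [3.17, 1.0], 0.81), ('p', [3.67, 1.0], 0.71), ('q', [3.67, 1.0], 0.6)]
```

View pics/i_big.png

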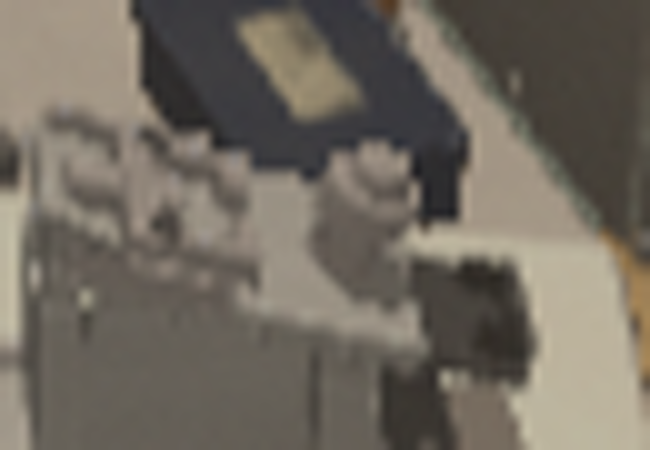

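Call:
step_arm:
  motion:
    - [2.5,0,-0.2,0,0.2,0]
    - [0,0,0,0,0,0]

```text
clock: 14.92
position: [0.509, 0.1871, 0.1373]
ee_rot: [0.984, -0.034, -0.176, -0.007]
ft_force: [-7.6, -1.2, 4.0]
grip_width: 0.241
```

```bash
python3 st.py
```

```text
tip [-34.18   3.7    7.29] F axle [-8.41 -1.75  1.17] 14.925
rot err deg [-0.07  0.31  0.08] grip 20.60750917891957
```

Call:
step_arm:
  motion:
    - [2.5,0,-0.2,0,0.2,0]
    - [0,0,0,0,0,0]

```text
clock: 15.18
position: [0.51, 0.187, 0.1369]
ee_rot: [0.984, -0.034, -0.176, -0.007]
ft_force: [-8.2, -0.9, 4.0]
grip_width: 0.245
```

```bash
python3 st.py r
```

```text
tip [-33.1    3.73   7.23] F axle [-9.05 -1.47  1.01] 15.175
rot err deg [-0.06  0.3   0.09] grip 20.960000853219746
```

View pics/r.png

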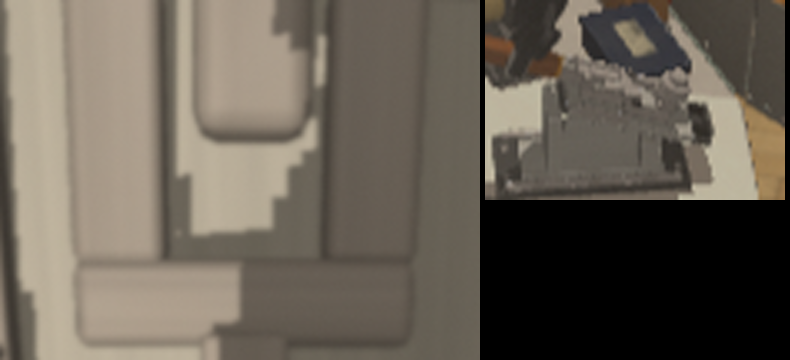

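Call:
step_arm:
  motion:
    - [2.5,0,-0.2,0,0.2,0]
    - [0,0,0,0,0,0]

```text
clock: 15.52
position: [0.5108, 0.1868, 0.1365]
ee_rot: [0.984, -0.034, -0.176, -0.007]
ft_force: [-8.3, -0.2, 5.1]
grip_width: 0.247
```

```bash
python3 st.py
```

```text
tip [-32.19   3.67   7.19] F axle [-9.56 -0.8   1.97] 15.525
rot err deg [-0.04  0.3   0.1 ] grip 21.057076876403194
```

Call:
step_arm:
  motion:
    - [2.5,0,-0.2,0,0.2,0]
    - [0,0,0,0,0,0]

```text
clock: 15.78
position: [0.5116, 0.1868, 0.1362]
ee_rot: [0.984, -0.033, -0.176, -0.007]
ft_force: [-8.9, -1.7, 4.6]
grip_width: 0.24
```

```bash
python3 st.py s; python3 -c "
from h import *
crop('pics/s_s.png','pics/s_big.png',265,145,330,190,10)"
```

```text
tip [-31.3    3.71   7.14] F axle [-9.8  -2.36  1.35] 15.775
rot err deg [-0.03  0.31  0.12] grip 20.497468017593892
```

View pics/s_big.png

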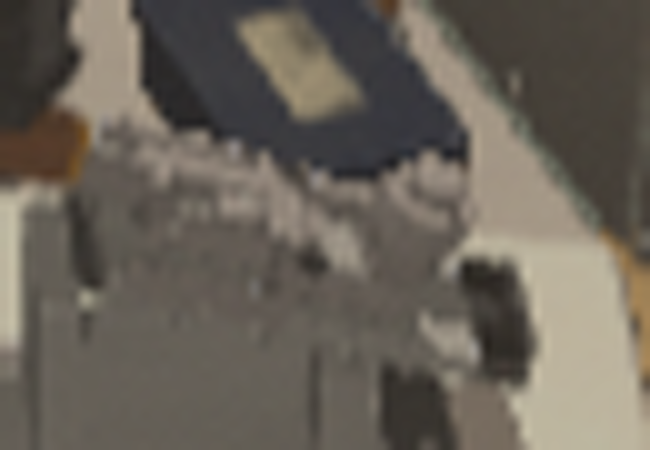

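Force is 9.8 N and the axle has moved about 20 mm. The normal force has also risen about 3 N, so the fork is pressing on the deck. I'll relieve that before pushing further.

Call:
step_arm:
  motion:
    - [1.5,0,-1.2,0,0.5,0]
    - [1,0,-0.5,0,0.2,0]

```text
clock: 16.12
position: [0.5132, 0.1865, 0.1366]
ee_rot: [0.985, -0.033, -0.172, -0.006]
ft_force: [1.1, 0.5, -0.3]
grip_width: 0.247
```

```bash
python3 st.py t; python3 -c "
from h import *
crop('pics/t_s.png','pics/t_big.png',265,145,330,190,10)"
```

```text
tip [-30.02   3.56   9.19] F axle [1.07 0.53 0.03] 16.125
rot err deg [ 0.01 -0.23  0.12] grip 21.10207040187393
```

View pics/t.png

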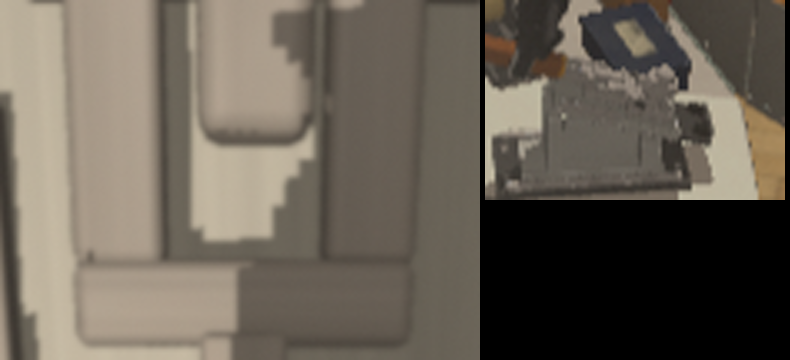

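View pics/t_big.png

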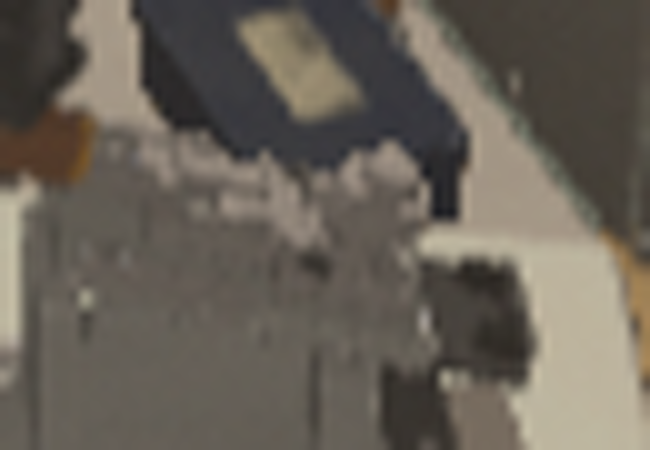

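Snapped: the push fell from about 10 N to 0 and the axle sprang back, with the tail still seated in the slot. I'll stop pushing and back straight out.

Call:
step_arm:
  motion:
    - [-5,0,0,0,0,0]
    - [-10,0,0,0,0,0]
    - [-20,0,0,0,0,0]
    - [-30,0,0,0,0,0]
    - [-30,0,0,0,0,0]
    - [-20,0,-10,0,0,0]
    - [0,0,-20,0,0,0]
    - [0,0,0,0,0,0]

```text
clock: 17.23
position: [0.412, 0.1935, 0.2064]
ee_rot: [0.985, -0.033, -0.167, -0.008]
ft_force: [-0.4, -0.2, -2.3]
grip_width: 0.246
```

```bash
python3 st.py u; python3 -c "
from h import *
crop('pics/u_s.png','pics/u_big.png',265,145,330,190,10)"
```

```text
tip [-149.34    3.63   41.13] F axle [ 0.43 -0.21 -2.26] 17.225
rot err deg [-0.19 -0.75  0.21] grip 21.003594935329602
```

View pics/u_big.png

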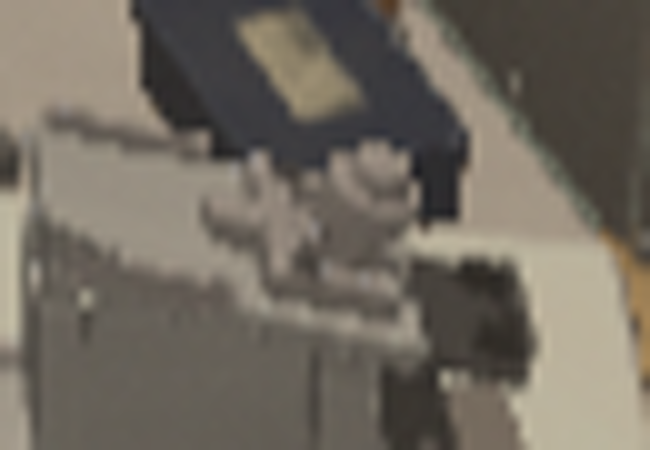

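The clip is round the axle and the deck is back at rest. I'll check "fully home" from the earlier wrist viewpoint, which is on the way back.

```bash
python3 - <<'E'
from h import *
from workcell import manip
plan(manip.get_obs(),[.515,.08,.29],toolR(-3.3),7)
E
```

```text
total mm 175.7132871428231 deg 19.414865836718825
[[10.9,15.1,-16.8,0,2.8,-0.1],[11.7,15.1,-16.2,0,2.8,-0.1],[12.5,15.2,-15.6,0,2.8,-0.1],[13.2,15.2,-15,0,2.8,-0.1],[13.9,15.2,-14.3,0,2.8,-0.1],[14.5,15.2,-13.6,0,2.8,-0.1],[15.2,15.3,-12.9,0,2.8,-0.1]]
```

Call:
step_arm:
  motion:
    - [9,15,-19,0,2.8,-0.1]
    - [11,15,-17,0,2.8,-0.1]
    - [12,15,-16,0,2.8,-0.1]
    - [13,15,-15,0,2.8,-0.1]
    - [14,15,-14,0,2.8,-0.1]
    - [14.5,15,-13.5,0,2.8,-0.1]
    - [15,15,-13,0,2.8,-0.1]
    - [0,0,0,0,0,0]
    - [0,0,0,0,0,0]

```text
clock: 18.45
position: [0.5189, 0.0713, 0.3008]
ee_rot: [0.999, -0.029, 0.014, -0.001]
ft_force: [-0.6, 0.6, -3.1]
grip_width: 0.241
```

```bash
python3 - <<'E'
from h import *
from workcell import manip
import pickle
o=manip.get_obs(); print(o["position"],o["ee_rot"],o["joint_pos"])
W=manip.camera_info("wrist");im=manip.camera("wrist");pickle.dump((o,W),open("v.pkl","wb"))
cv2.imwrite("pics/v_w.png",im); crop(im,"pics/v_wc.png",95,0,225,145,4)
plan(o,[.5784,-.1093,.16],toolR(-3.24),6)
E
```

```text
[0.51885211 0.07130583 0.30076615] [ 0.99948582 -0.02882448  0.0139809  -0.00133421] [-0.79765999  0.04012575  0.59545906  1.6669781  -0.0189112   1.41358269
 -1.82864566]
total mm 236.59992937612344 deg 1.610689397299981
[[11,29.6,23.7,0,-0.3,0],[11.1,29.5,23.6,0,-0.3,0],[11.2,29.5,23.6,0,-0.3,0],[11.3,29.5,23.6,0,-0.3,0],[11.4,29.5,23.5,0,-0.3,0],[11.5,29.5,23.5,0,-0.3,0]]
```

View pics/v_wc.png

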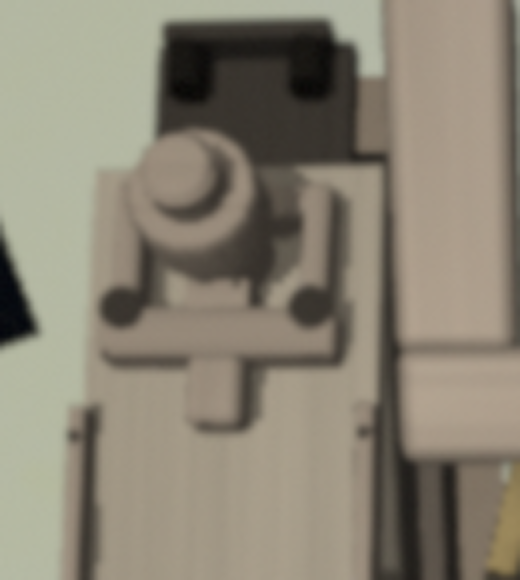

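View pics/v_w.png

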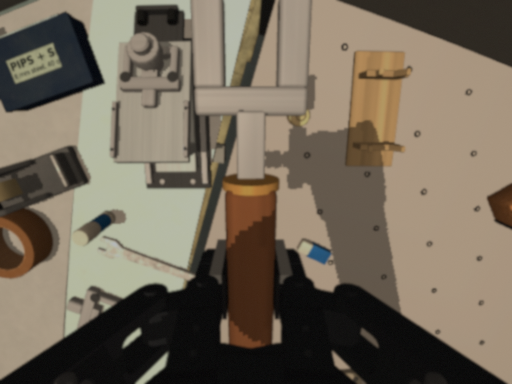

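Now I'll fit the clip's position relative to the axle from this view.

```bash
sed -e 's/g.pkl/v.pkl/' -e 's#f=lambda.*#f=lambda x,y:(95+x/4-.375,y/4-.375)#' fitj.py > fitv.py
python3 - <<'E'
import re
s=open("fitv.py").read()
s=re.sub(r"A=\[.*\]\n","A=[((28,42,0),f(97,170)),((28,-42,0),f(386,162)),((-112,42,0),(112,162)),((-112,-42,0),(189,162)),((0,0,45),f(181,172))]\n",s,count=1)
s=re.sub(r"US=.*","US=np.array([f(75,436),f(364,430)])",s)
s=s.replace(",[q[4],.04,.008],[q[4],-.04,.008]]","]").replace(",-.05,-.1])",",-.05])")
s=re.sub(r"C=\[.*\]\n","C=[((-34,33,12),f(101,357)),((-34,-33,12),f(335,358)),((-53,8,12),f(189,424)),((-53,-8,12),f(240,426)),((-20,33,12),f(102,310)),((-20,-33,12),f(337,310))]\n",s,count=1)
open("fitv.py","w").write(s)
E
python3 fitv.py
```

```text
axle [0.65188143 0.17307188] -3.414023324438111 res [[-0.   0.3]
 [-0.   1.1]
 [ 0.9 -0.1]
 [-0.8 -0.3]
 [-0.7 -1. ]
 [ 0.3 -0.4]
 [ 0.4  0.4]]
clip in axle frame [-0.00030842 -0.00032808] -0.7464905593106238 [[-0.8  0.2]
 [ 0.7  0.1]
 [-1.2  0.3]
 [ 0.7 -0.1]
 [-0.2 -0.3]
 [ 0.7 -0.3]]
```

The clip is home (offset −0.3, −0.3 mm). I'll check the fork hasn't slipped in the grip by comparing with the picture taken at the grasp.

```bash
python3 - <<'E'
from h import *
a=cv2.imread("pics/f_w.png");b=cv2.imread("pics/v_w.png")
cv2.imwrite("pics/cmp.png",np.hstack([cv2.resize(x[0:200,185:320],None,fx=2.9,fy=2.9,interpolation=cv2.INTER_CUBIC) for x in (a,b)]))
E
```

```text
(no output)
```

View pics/cmp.png

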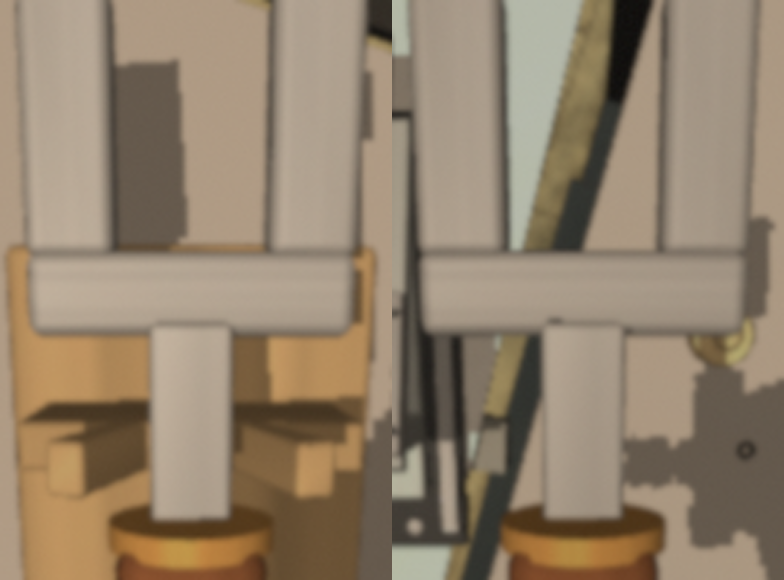

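Call:
step_arm:
  motion:
    - [11,32,15,0,-0.3,0]
    - [11,32,20,0,-0.3,0]
    - [11,32,20,0,-0.3,0]
    - [11,30,20,0,-0.3,0]
    - [11,28,20,0,-0.3,0]
    - [8,20,10,0,0,0]
    - [0,0,0,0,0,0]
    - [0,0,0,0,0,0]

```text
clock: 19.5
position: [0.5735, -0.1023, 0.1871]
ee_rot: [1.0, -0.023, -0.005, -0.002]
ft_force: [0.4, -0.8, -1.9]
grip_width: 0.246
```

```bash
python3 - <<'E'
from h import *
from workcell import manip
o=manip.get_obs(); print(o["position"],o["ee_rot"])
plan(o,[.5784,-.1093,.10],toolR(-3.24),2)
E
```

```text
[ 0.57351944 -0.1022792   0.18714515] [ 0.9997268  -0.02271445 -0.0051794  -0.00188676]
total mm 87.56362396944048 deg 0.8969876266148343
[[3.1,3.5,43.5,-0.1,0.3,0.3],[2.8,3.5,43.6,-0.1,0.3,0.3]]
```

The crossbar sits in the same place in both pictures, so there was no slip. I'll descend in stages.

Call:
step_arm:
  motion:
    - [3,3.5,43,-0.1,0.3,0.3]
    - [2,3.5,35,-0.1,0.3,0.3]
    - [0,0,0,0,0,0]
    - [0,0,0,0,0,0]

```text
clock: 20.0
position: [0.5797, -0.1037, 0.1105]
ee_rot: [1.0, -0.025, 0.002, -0.001]
ft_force: [0.1, -0.1, -1.3]
grip_width: 0.246
```

```bash
python3 - <<'E'
from h import *
from workcell import manip
o=manip.get_obs(); print(o["position"],o["ee_rot"])
plan(o,[.5784,-.1093,.08],toolR(-3.24),1)
E
```

```text
[ 0.57971503 -0.103709    0.11046297] [ 0.9996962  -0.02452273  0.00202972 -0.00142422]
total mm 30.999691317949193 deg 0.5150715432748826
[[-1.2,5.7,30.4,-0.2,-0.2,0.4]]
```

Call:
step_arm:
  motion:
    - [-1,5.5,15,-0.2,-0.2,0.4]
    - [0,0,15,0,0,0]
    - [0,0,0,0,0,0]
    - [0,0,0,0,0,0]

```text
clock: 20.5
position: [0.5799, -0.1089, 0.0809]
ee_rot: [1.0, -0.028, 0.002, 0.0]
ft_force: [0.2, -0.0, -1.2]
grip_width: 0.246
```

```bash
python3 - <<'E'
from h import *
from workcell import manip
o=manip.get_obs(); print(o["position"],o["ee_rot"])
plan(o,[.5784,-.1093,.05],toolR(-3.24),1)
w=manip.camera("wrist");cv2.imwrite("pics/x_w.png",w)
E
```

```text
[ 0.57985326 -0.10888979  0.08094208] [ 9.99612865e-01 -2.77657982e-02  1.78324737e-03  3.42910865e-05]
total mm 30.978900491825513 deg 0.21241507740676457
[[-1.5,0.5,30.9,0,-0.2,0.1]]
```

View pics/x_w.png

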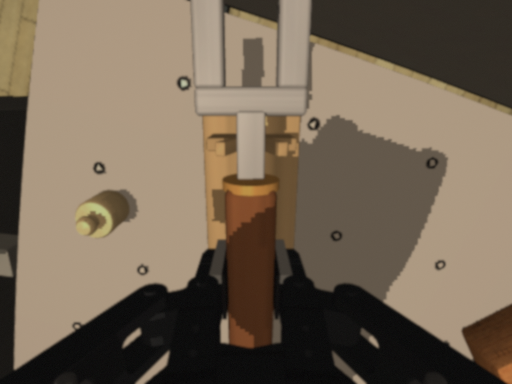

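The fork is centred over the cradle, with the weight standing undisturbed at (100,215). Lowering in small steps.

Call:
step_arm:
  motion:
    - [-1.5,0.5,15,0,-0.1,0]
    - [0,0,14,0,0,0]
    - [0,0,5,0,0,0]
    - [0,0,0,0,0,0]

```text
clock: 21.05
position: [0.5781, -0.1091, 0.0442]
ee_rot: [1.0, -0.028, 0.001, -0.0]
ft_force: [-0.4, -0.3, -1.8]
grip_width: 0.242
```

```bash
python3 - <<'E'
from h import *
from workcell import manip
o=manip.get_obs(); print(o["position"],o["ee_rot"],o["ft_force"])
plan(o,[.5784,-.1093,.0346],toolR(-3.24),1)
E
```

```text
[ 0.57805328 -0.10910466  0.04422901] [ 9.99618012e-01 -2.76317075e-02  5.61533885e-04 -5.43603830e-05] [-0.378675   -0.32483613 -1.81719719]
total mm 9.637225763791127 deg 0.09768753699246617
[[0.3,0.2,9.6,0,-0.1,0.1]]
```

Call:
step_arm:
  motion:
    - [0.3,0.2,5,0,0,0]
    - [0,0,3,0,0,0]
    - [0,0,1,0,0,0]
    - [0,0,0,0,0,0]

```text
clock: 21.55
position: [0.5789, -0.1095, 0.0352]
ee_rot: [1.0, -0.028, 0.001, -0.0]
ft_force: [0.0, -0.8, -1.8]
grip_width: 0.245
```

```bash
python3 - <<'E'
from h import *
from workcell import manip
o=manip.get_obs(); print(o["position"],o["ee_rot"],o["ft_force"])
plan(o,[.5784,-.1093,.0344],toolR(-3.24),1)
E
```

```text
[ 0.57888998 -0.10946307  0.03523079] [ 9.99616957e-01 -2.76535059e-02  1.10537137e-03 -3.34322527e-05] [ 0.01382029 -0.82381955 -1.81028519]
total mm 0.9782065265567783 deg 0.14512943430856198
[[-0.5,-0.1,0.8,0,-0.1,0.1]]
```

Call:
step_arm:
  motion:
    - [-0.5,0,0.8,0,-0.1,0.1]
    - [0,0,0.5,0,0,0]
    - [0,0,0,0,0,0]

```text
clock: 21.92
position: [0.5785, -0.1094, 0.0345]
ee_rot: [1.0, -0.029, 0.0, -0.0]
ft_force: [-0.4, 0.8, -1.0]
grip_width: 0.238
```

Call:
step_arm:
  motion:
    - [0,0,0,0,0,0]
    - [0,0,0,0,0,0]
    - [0,0,0,0,0,0]
  jaw: 50

```text
clock: 22.3
position: [0.5791, -0.1095, 0.0348]
ee_rot: [1.0, -0.029, 0.001, -0.0]
ft_force: [-0.9, 0.9, -0.5]
grip_width: 0.589
```

```bash
python3 - <<'E'
from h import *
from workcell import manip
o=manip.get_obs(); print(o["position"],o["ft_force"],o["grip_width"])
w=manip.camera("wrist");cv2.imwrite("pics/y_w.png",w)
E
```

```text
[ 0.57912409 -0.10951411  0.03480515] [-0.90716137  0.92871934 -0.48890321] 0.588800053614551
```

View pics/y_w.png

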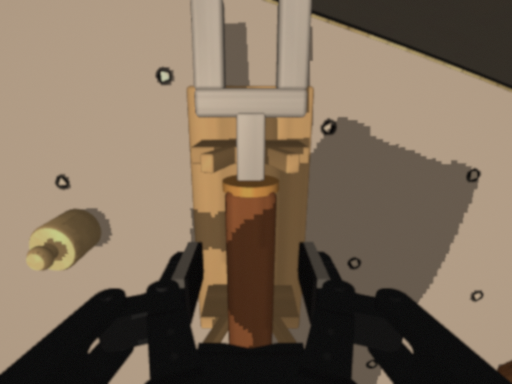

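Released, and the fork lies as before. I'll go straight up and take the final look.

Call:
step_arm:
  motion:
    - [0,0,-15,0,0,0]
    - [0,0,-35,0,0,0]
    - [0,0,-45,0,0,0]
    - [0,0,-45,0,0,0]
    - [0,0,-40,0,0,0]
    - [0,0,-20,0,0,0]
    - [0,0,0,0,0,0]
    - [0,0,0,0,0,0]

```text
clock: 23.35
position: [0.5781, -0.111, 0.2472]
ee_rot: [1.0, -0.03, 0.003, -0.0]
ft_force: [-0.2, -0.0, -0.4]
grip_width: 0.59
```

```bash
python3 - <<'E'
from h import *
from workcell import manip
np.set_printoptions(precision=4,suppress=True)
o=manip.get_obs(); print(o["position"],o["clock"])
t=manip.camera("top");cv2.imwrite("pics/z_t.png",t)
s=manip.camera("side");cv2.imwrite("pics/z_s.png",s)
w=manip.camera("wrist")
a=cv2.imread("pics/a_side.png")
cv2.imwrite("pics/z_cmp.png",np.hstack([cv2.resize(x[145:270,230:340],None,fx=3.6,fy=3.6,interpolation=cv2.INTER_CUBIC) for x in (a,s)]))
cv2.imwrite("pics/z_w.png",w)
E
```

```text
[ 0.5781 -0.111   0.2472] 23.35
```

View pics/z_cmp.png

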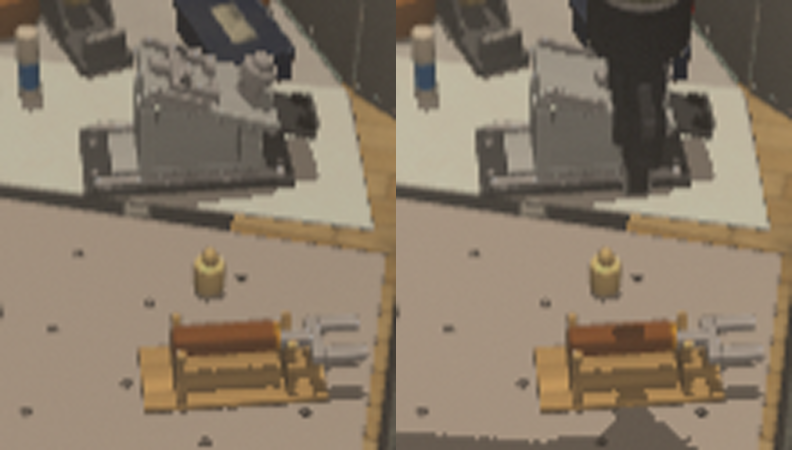

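View pics/z_w.png

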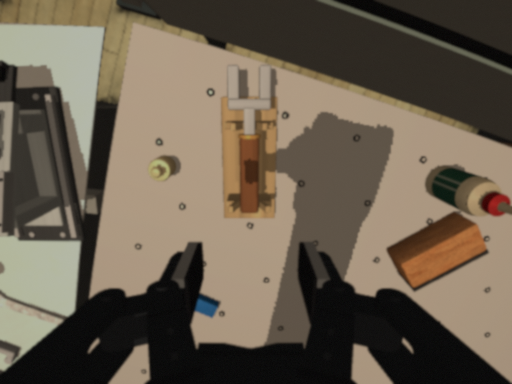

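View pics/z_t.png

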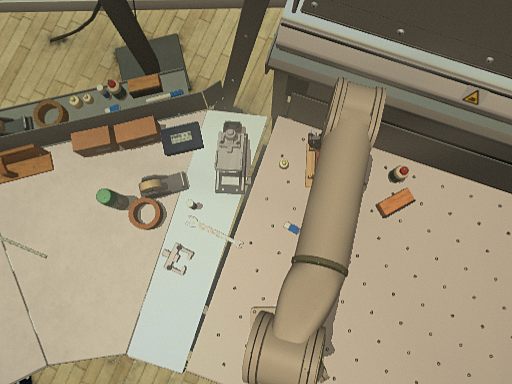

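The side view shows the fork and weight exactly as at the start. The top view shows the clip at the axle, and all bystanders are in place. Handing in.

```bash
python3 -c "
from workcell import manip
print(manip.hand_in())"
```

```text
the job is handed in; nothing more can be done
None
```

The clip is home on the axle and the fork is back in its cradle. I handed the job in at about 23.5 s of the 61 s allowed.

- **Push:** I took the fork from the cradle and slid its slot over the clip's tail. I then pushed down the deck in 1–2 mm steps. The push rose to about 10 N, dropped to about 0 at the snap, and I stopped there.
- **Deck travel:** I estimate the deck was driven back about 20–21 mm at most, from the force and the side camera. It was not measured directly, and the limit is 26 mm.
- **Clip:** a picture fit after the snap put the bore 0.3 mm from the groove along each deck direction. The deck had sprung back to rest.
- **Fork:** it had not slipped in the grip. Before-and-after side pictures show it lying as it did at the start.
- **Bystanders:** the weight, eraser, block and other things in view stand where they were.

**Checks that disagreed:**
- My x reference for the jig seemed about 4 mm off from the force contact.
- My sideways estimate was about 2 mm off, which I corrected from the wrist view before the tines reached the clip's shoulders.
- Late in the push the fork leaned on the deck with about 3 N. I eased that off on the step where the clip snapped.

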